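Temperature round on the garnish rail

ROBOT

A 6-joint arm with a two-finger parallel gripper is mounted at the origin on the work surface. World frame = base frame: x ahead of the robot, y to its left, z up, the work surface at z = 0. Lengths are in m, angles in degrees, forces in N, time in s.
With the tool pointing down it reaches from about 0.375 to 0.9 m from the base axis. Payload 3.1 kg.
Tool frame: the origin (TCP) lies between the finger pads; the fingertips stand 19 mm ahead of it and the grasp point (between the pads) is the TCP; z points along the fingers, x is the direction in which the jaws open and shut, and the axes are right-handed (so a half turn about z gives the same grasp; the last joint's range is limited). The gripper opens to 87 mm and grips with 3 to 60 N. Pads are 19 mm wide; open, the fingers measure 117 mm over their backs; the gripper's body (75 mm by 190 mm) begins 51 mm behind the grasp point.
Start: joints at [58.184, 30.224, 82.088, -0, 67.689, -10.227], TCP at [0.23, 0.581, 0.205] pointing down, gripper open.
Joint ranges: [-176.69, 176.69], [-43.24, 126.21], [12.49, 139.97], [-82, 262], [0, 151.66], [-163.58, 163.58]. Speed limits (degrees/s): [159.86, 159.86, 180, 180, 180, 180].

INTERFACE

Orientations are given as a 3x3 rotation matrix whose columns are the frame's x, y, z axes.
In Python, from rig import read_state, capture, camera_info, hand_in, spot_in, silhouettes gives the robot as it stands.
- The arm moves only by the shell command python3 -m jog 'ROWS'. ROWS is text: rows parted by semicolons, each of 7 numbers parted by spaces: the shift along the tool's x, y, z in m, then the turn, a rotation vector about the tool's x, y, z in degrees, then the opening, from 0 (shut) to 1 (fully open). A call has 1 to 8 rows; each row is the pose to reach, as a shift and turn from the pose commanded when the call began, along the tool's axes at that moment; what a row does not reach only later rows make up. A row lasts 1/8 s, in which the tool goes at most 62.5 mm and 10.7 degrees, less where a joint would pass 70% of its speed; a pose out of reach is approached as far as the arm can. A call with a gripper value outside its range is refused whole. The fingers move at their own pace and stop on an object; the grip force is fixed at half the most. Time passes only in rows, so rows that repeat a pose let the fingers close. It gives the time, the measured TCP pose, the force and the opening at its end, in the units of the state.
- read_state(): the state, without advancing time (a new reading comes with each control period).
- capture(name): name is "scene" or "top" or "wrist"; returns (picture, depth): 384x512x3 uint8, red, green, blue; 384x512 float32, m along the optical axis (not along the pixel's ray), 0 where there is no reading.
- camera_info(name): a dict with "vfov" (degrees; the focal length in pixels is half the picture's height over the tangent of half this angle, whatever the lens; pixels are square), "cx", "cy" (the principal point, pixels), "dist" ([k1, k2, p1, p2, k3] as OpenCV has them; the pictures are not rectified), "R" (3x3) and "t" (3): a world point X has camera coordinates R X + t; the wrist camera has in their place "tool_from_camera" (4x4, takes a point from camera to tool coordinates, whose origin is the TCP and whose axes are the tool frame's). Camera axes: x right, y down, z forward; pixel columns grow to the right and rows downward; lengths in m; the calibration is good to about 2 mm. A picture is of the moment at which its call begins: read the wrist's pose just before it. camera_info takes no time and is no camera call.
- hand_in(): hands the job in, once; it reports no verdict.
Trained networks look in the newest picture that a camera, given by its name, has taken for a name from the list of things; names that differ only in an ending like _2 or _b are one class to them, and where a whole thing is asked for, a point or a joint stands for the part that bears it (a point fixed in the world has none). Each returns a list of dicts, best first, with "score" (0 to 1); they miss things now and then, are a little off and sometimes report something else, mostly with a low value. They report only what shows in the picture. A call takes as long as a camera call. They do not tell look-alikes from the thing itself.
- spot_in(label, camera): "centre" ([x, y, z] in m, in world coordinates, good to about 4 mm: the middle of the surface that is visible of it).
- silhouettes(label, camera): "region" (384x512 bool, what is visible of it).
The state is a dict: "time_s": time; "joint_positions": joint angles; "qvel": joint speeds; "tau": joint torques, N m; "position": TCP position; "tcp_rot": TCP orientation; "force": force on the tool from outside, world axes, zero at the start; "moment": the same for the moment, N m; "opening": opening from 0.0 (shut) to 1.0 (fully open).
Only numpy, scipy, OpenCV 4.12 (cv2) and the standard library are available. Lean on these libraries where they do the work, as an engineer would, in place of code of your own. Each camera call takes 0.05 s, during which the arm holds its last target.

TASK

Do the temperature check on the cold garnish rail: flip up the lid of every tub that is there and, working from the leftmost tub to the rightmost (as the robot sees them), point the lens of the infrared thermometer at the middle of the food in each open tub from about 11 cm away and hold it steady for two seconds before moving on. Afterwards lay the thermometer flat, right way up, in its black tray and press every lid fully shut, the tubs still sitting in their bays; leave the bottle, bowl and plate where they are.

Things in the scene. Friction and masses are not known exactly. Their poses are not given: they have to be found in the camera images.
- tub1_target (a point): middle of the food in tub 1, in the left end bay of the rail as the robot sees it (left = +y); None if absent. Metal box (0.8 kg), sits loosely (3 mm play) in a 55 mm high bay, 80 mm deep (x axis, away from the robot), 66 mm wide (y axis), z up; its rim is 22 mm above this point and 104 mm above the worktop. Bays are 100 mm apart. The lid's hinge axis runs along y, 40 mm in +x and 22 mm in +z from this point
- lid1_tab (a point): where to pinch the upright tab on white lid 1; turns with the lid, axes the lid's. The tab is a fin 12 mm thick (y), 26 mm long (x), 36 mm high; this point is 13 mm below its top and 23 mm above the lid's upper face. With the lid shut it is 62 mm in front (-x) of the hinge axis and 30 mm above it. The 6 mm thick lid reaches 83 mm from the hinge
- lid1 (a joint): angle of lid 1, rad: 0 fully shut, 1.57 upright, 1.75 fully back at its stop. The hinge is slightly stiff (about 0.04 N m), so the 30 g lid stays wherever it is left; it may start a little ajar (up to 0.15)
- tub2_target (a point): middle of the food in tub 2, in the second from the left bay of the rail as the robot sees it (left = +y); None if absent. Metal box (0.8 kg), sits loosely (3 mm play) in a 55 mm high bay, 80 mm deep (x axis, away from the robot), 66 mm wide (y axis), z up; its rim is 22 mm above this point and 104 mm above the worktop. Bays are 100 mm apart. The lid's hinge axis runs along y, 40 mm in +x and 22 mm in +z from this point
- lid2_tab (a point): where to pinch the upright tab on white lid 2; turns with the lid, axes the lid's. The tab is a fin 12 mm thick (y), 26 mm long (x), 36 mm high; this point is 13 mm below its top and 23 mm above the lid's upper face. With the lid shut it is 62 mm in front (-x) of the hinge axis and 30 mm above it. The 6 mm thick lid reaches 83 mm from the hinge
- lid2 (a joint): angle of lid 2, rad: 0 fully shut, 1.57 upright, 1.75 fully back at its stop. The hinge is slightly stiff (about 0.04 N m), so the 30 g lid stays wherever it is left; it may start a little ajar (up to 0.15)
- tub3_target (a point): middle of the food in tub 3, in the third from the left bay of the rail as the robot sees it (left = +y); None if absent. Metal box (0.8 kg), sits loosely (3 mm play) in a 55 mm high bay, 80 mm deep (x axis, away from the robot), 66 mm wide (y axis), z up; its rim is 22 mm above this point and 104 mm above the worktop. Bays are 100 mm apart. The lid's hinge axis runs along y, 40 mm in +x and 22 mm in +z from this point
- lid3_tab (a point): where to pinch the upright tab on white lid 3; turns with the lid, axes the lid's. The tab is a fin 12 mm thick (y), 26 mm long (x), 36 mm high; this point is 13 mm below its top and 23 mm above the lid's upper face. With the lid shut it is 62 mm in front (-x) of the hinge axis and 30 mm above it. The 6 mm thick lid reaches 83 mm from the hinge
- lid3 (a joint): angle of lid 3, rad: 0 fully shut, 1.57 upright, 1.75 fully back at its stop. The hinge is slightly stiff (about 0.04 N m), so the 30 g lid stays wherever it is left; it may start a little ajar (up to 0.15)
- tub4_target (a point): middle of the food in tub 4, in the right end bay of the rail as the robot sees it (left = +y); None if absent. Metal box (0.8 kg), sits loosely (3 mm play) in a 55 mm high bay, 80 mm deep (x axis, away from the robot), 66 mm wide (y axis), z up; its rim is 22 mm above this point and 104 mm above the worktop. Bays are 100 mm apart. The lid's hinge axis runs along y, 40 mm in +x and 22 mm in +z from this point
- lid4_tab (a point): where to pinch the upright tab on white lid 4; turns with the lid, axes the lid's. The tab is a fin 12 mm thick (y), 26 mm long (x), 36 mm high; this point is 13 mm below its top and 23 mm above the lid's upper face. With the lid shut it is 62 mm in front (-x) of the hinge axis and 30 mm above it. The 6 mm thick lid reaches 83 mm from the hinge
- lid4 (a joint): angle of lid 4, rad: 0 fully shut, 1.57 upright, 1.75 fully back at its stop. The hinge is slightly stiff (about 0.04 N m), so the 30 g lid stays wherever it is left; it may start a little ajar (up to 0.15)
- thermo_grip (a point): where to grip the hand-held infrared thermometer (loose, 0.18 kg): on its grey handle, 110 mm long (x axis, towards the black head), 30 mm wide (y), on a black weighted foot 110 x 64 x 6 mm. Lying flat on the foot, z up, this point is 30 mm above its underside and the handle's top 49 mm. Handle and foot reach 65 mm behind and 45 mm ahead of this point, the head to 90 mm ahead
- thermo_lens (a point): centre of the thermometer's round lens, on the underside of the head. Its z axis is the line of sight: it looks forward and down, 35 degrees off the handle's own downward direction towards the front. In the handle's axes the lens is 71 mm ahead of the grip point (x) and 2 mm below it
- tray: black open tray that is the thermometer's place, fixed to the worktop, inside 200 mm (x axis) by 100 mm (y axis), walls 12 mm high, floor 4 mm above the worktop; origin under its centre, on the worktop
- oil_bottle: bystander: yellow plastic bottle, 60 mm across and 190 mm tall, origin at its foot
- mixing_bowl: bystander: steel bowl, 150 mm across and 70 mm high, origin at its foot
- serving_plate: bystander: white plate, 190 mm across and 18 mm high, origin at its foot
Things that resemble listed ones, but are neither listed nor needed, are in the scene too. Leave any purple or turquoise look-alike of the part that bears thermo_grip alone.

How it is judged (in metres and radians):
On the way, in this order (a step that is already met when the one before it is completed fails the run):
1. Read tub 1: its lid up past 1.2 rad, the line of sight passing within 15 mm of the middle of the food, the lens 70 to 150 mm from it, all held for 1.5 s (value of joint lid1 above 1.2 rad and x of tub1_target in the frame of thermo_lens between -0.015 and 0.015 m and y of tub1_target in the frame of thermo_lens between -0.015 and 0.015 m and z of tub1_target in the frame of thermo_lens between 0.07 and 0.15 m), for 1.5 s.
2. Read tub 2: its lid up past 1.2 rad, the line of sight passing within 15 mm of the middle of the food, the lens 70 to 150 mm from it, all held for 1.5 s (value of joint lid2 above 1.2 rad and x of tub2_target in the frame of thermo_lens between -0.015 and 0.015 m and y of tub2_target in the frame of thermo_lens between -0.015 and 0.015 m and z of tub2_target in the frame of thermo_lens between 0.07 and 0.15 m), for 1.5 s.
3. Read tub 3: its lid up past 1.2 rad, the line of sight passing within 15 mm of the middle of the food, the lens 70 to 150 mm from it, all held for 1.5 s (value of joint lid3 above 1.2 rad and x of tub3_target in the frame of thermo_lens between -0.015 and 0.015 m and y of tub3_target in the frame of thermo_lens between -0.015 and 0.015 m and z of tub3_target in the frame of thermo_lens between 0.07 and 0.15 m), for 1.5 s.
4. Read tub 4: its lid up past 1.2 rad, the line of sight passing within 15 mm of the middle of the food, the lens 70 to 150 mm from it, all held for 1.5 s (value of joint lid4 above 1.2 rad and x of tub4_target in the frame of thermo_lens between -0.015 and 0.015 m and y of tub4_target in the frame of thermo_lens between -0.015 and 0.015 m and z of tub4_target in the frame of thermo_lens between 0.07 and 0.15 m), for 1.5 s.
At the end, for the whole second after the job is handed in: Every lid that is present is shut (below 0.05 rad) and its tub still sits in its bay (moved less than 15 mm, tilt below 0.1 rad); the thermometer lies flat and right way up on the tray's floor (tilt below 0.05 rad, grip point within 42 mm of the tray's centre each way), released and at rest (value of joint each of lid1, lid2, lid3, lid4 below 0.05 rad and distance of each of tub1_target, tub2_target, tub3_target, tub4_target from where it was at the start of the episode below 0.015 m and angle between each of tub1_target, tub2_target, tub3_target, tub4_target's own z axis and vertical below 0.1 rad and x of thermo_grip in the frame of tray between -0.042 and 0.042 m and y of thermo_grip in the frame of tray between -0.042 and 0.042 m and z of thermo_grip in the frame of tray between 0.029 and 0.039 m and angle between thermo_grip's own z axis and vertical below 0.05 rad and linear speed of thermometer below 0.02 m/s); the robot touches nothing.
It fails at once if the oil bottle is shifted by more than 30 mm (distance of oil_bottle from where it was at the start of the episode above 0.03 m).
It fails at once if the mixing bowl is shifted by more than 30 mm (distance of mixing_bowl from where it was at the start of the episode above 0.03 m).
It fails at once if the serving plate is shifted by more than 30 mm (distance of serving_plate from where it was at the start of the episode above 0.03 m).
Of tub1, tub2, tub3, tub4 only 2 to 3 are there at a start; the rules pass over those that are not, and their reading is None.
At some moment in a run one of thermometer may be knocked a few centimetres aside while the robot is not near it.
It also fails if it takes over 210 s, if anything falls off the work surface, if the arm or the gripper's body presses on something with over 40 N, if the wrist force passes 120 N, or if a joint passes its speed limit or range.

## Working session

There is one attempt and no reset: what is moved stays moved. The work goes in short steps, Python scripts to look and compute and a shell command to move; the robot and the scene stay as the last step left them, time stands still between calls to the robot, and variables do not carry over. Pictures are saved under pics/ and viewed, and the job is handed in when it is done.

```bash
ls; mkdir -p pics
cat > h.py <<'E'
import numpy as np, cv2
from rig import *
def save(n,fn):
    im,d=capture(n); cv2.imwrite('pics/'+fn,im[:,:,::-1]); return im,d
def ray(ci,u,v):
    f=192/np.tan(np.radians(ci['vfov'])/2)
    K=np.array([[f,0,ci['cx']],[0,f,ci['cy']],[0,0,1.]])
    return cv2.undistortPoints(np.array([[[u,v]]],float),K,np.array(ci['dist'],float))[0,0]
def cam2world(n,st=None):
    ci=camera_info(n)
    if 'R' in ci:
        R=np.array(ci['R']);t=np.array(ci['t']); return R.T,-R.T@t
    T=np.array(ci['tool_from_camera']); Rt=np.array(st['tcp_rot']);p=np.array(st['position'])
    return Rt@T[:3,:3],Rt@T[:3,3]+p
def px2w(n,d,u,v,st=None):
    a=ray(camera_info(n),u,v); z=d[int(round(v)),int(round(u))]
    R,t=cam2world(n,st); return R@np.array([a[0]*z,a[1]*z,z])+t
def cloud(n,d,st=None):
    ci=camera_info(n); f=192/np.tan(np.radians(ci['vfov'])/2)
    K=np.array([[f,0,ci['cx']],[0,f,ci['cy']],[0,0,1.]])
    vv,uu=np.mgrid[0:384,0:512]
    a=cv2.undistortPoints(np.stack([uu,vv],-1).reshape(-1,1,2).astype(float),K,np.array(ci['dist'],float)).reshape(384,512,2)
    P=np.dstack([a[...,0]*d,a[...,1]*d,d]); R,t=cam2world(n,st)
    W=P@R.T+t; W[d<=0]=np.nan; return W
E
python3 - <<'E'
from h import *
np.set_printoptions(precision=3,suppress=True)
s=read_state();print({k:np.round(v,3).tolist() for k,v in s.items()})
for n in('scene','top','wrist'):
    im,d=save(n,n+'0.png'); ci=camera_info(n); print(n,ci)
    np.save('/tmp/%s_d.npy'%n,d)
for c in('top','scene'):
  for l in('thermo_grip','tray','oil_bottle','mixing_bowl','serving_plate','tub1_target','lid1_tab'):
    print(c,l,[(np.round(r['centre'],3).tolist(),round(r['score'],2)) for r in spot_in(l,c)])
E
```

```text
pics
{'time_s': 0.0, 'joint_positions': [58.183, 30.28, 82.156, -0.002, 67.689, -10.228], 'qvel': [0.011, 0.021, 0.02, 0.082, 0.02, 0.03], 'tau': [-0.001, -44.004, -17.659, 0.063, 0.058, -0.0], 'position': [0.23, 0.58, 0.204], 'tcp_rot': [[0.368, 0.93, -0.001], [0.93, -0.368, -0.002], [-0.002, -0.0, -1.0]], 'force': [0.157, -0.48, 0.367], 'moment': [-0.045, 0.007, 0.045], 'opening': 0.999}
scene {'vfov': 45.272656902232534, 'cx': 252.12806369438985, 'cy': 187.82954655980464, 'dist': array([-0.147,  0.   ,  0.   ,  0.   ,  0.   ]), 'R': array([[ 0.392,  0.92 , -0.007],
       [ 0.515, -0.226, -0.827],
       [-0.762,  0.321, -0.562]]), 't': array([-0.239, -0.175,  1.985])}
top {'vfov': 53.76113138298318, 'cx': 256.28216653672723, 'cy': 193.33171378569833, 'dist': array([0.035, 0.   , 0.   , 0.   , 0.   ]), 'R': array([[ 0.004, -1.   , -0.023],
       [-0.984, -0.   , -0.18 ],
       [ 0.18 ,  0.023, -0.983]]), 't': array([0.056, 0.525, 1.139])}
wrist {'vfov': 67.13217121824303, 'cx': 252.72377255063728, 'cy': 189.3751836663679, 'dist': array([-0.02,  0.  ,  0.  ,  0.  ,  0.  ]), 'tool
[... 308 characters left out ...]
.045], 0.64)]
top tray [([0.426, -0.204, 0.009], 0.57), ([0.424, 0.185, 0.051], 0.53)]
top oil_bottle [([0.631, 0.37, 0.122], 0.6)]
top mixing_bowl [([0.64, -0.456, 0.033], 0.55)]
top serving_plate [([0.403, 0.498, 0.009], 0.7)]
top tub1_target []
top lid1_tab []
scene thermo_grip [([0.759, 0.232, 0.035], 0.87), ([0.263, 0.23, 0.034], 0.81), ([0.784, 0.02, 0.039], 0.8), ([0.442, 0.186, 0.035], 0.64)]
scene tray [([0.415, -0.23, 0.001], 0.75)]
scene oil_bottle [([0.658, 0.372, 0.094], 0.94)]
scene mixing_bowl [([0.597, -0.436, 0.042], 0.64), ([0.586, -0.056, 0.117], 0.23)]
scene serving_plate [([0.389, 0.493, 0.007], 0.56), ([0.588, -0.154, 0.11], 0.51)]
scene tub1_target []
scene lid1_tab []
```

View pics/top0.png

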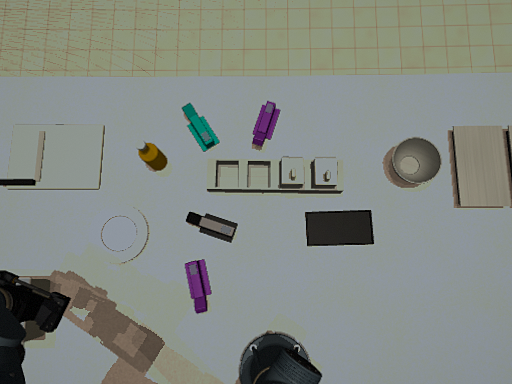

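View pics/scene0.png

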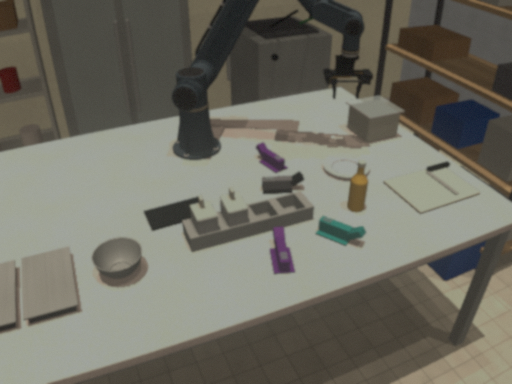

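The top view shows white lids with tabs at px (291,172) and (325,172), in the two right bays, so tubs 3 and 4 are present. The two left bays are empty. Candidates for the thermometer:
- grey at (212,226)
- turquoise at (200,127)
- purple at (265,124)
- purple at (198,285)

By the description it is the grey one at (212,226), with its black head towards +y. The tray is at (339,228).

Run:
```python
from h import *
np.set_printoptions(precision=3,suppress=True)
im,d=capture('top'); W=cloud('top',d)
cv2.imwrite('pics/topcrop.png',cv2.resize(im[100:320,170:390,::-1],None,fx=2.7,fy=2.7,interpolation=cv2.INTER_CUBIC))
for l in('tub3_target','lid3_tab','lid3','tub4_target','thermo_lens','thermo_grip','tray'):
    for r in silhouettes(l,'top'):
        m=r['region']; P=W[m]; P=P[~np.isnan(P[:,0])]
        v,u=np.nonzero(m); print(l,round(r['score'],2),'px',u.mean().round(),v.mean().round(),len(u),'med',np.median(P,0),'lo',np.percentile(P,3,0),'hi',np.percentile(P,97,0))
# tabs: high points
m=(W[...,2]>0.125)&(W[...,0]>0.45)&(W[...,0]<0.7)&(W[...,1]<0.2)&(W[...,1]>-0.3)
n,lab,stt,c=cv2.connectedComponentsWithStats(m.astype(np.uint8))
for i in range(1,n):
    P=W[lab==i]
    print('high',stt[i],P.mean(0),P.min(0),P.max(0))
m=(W[...,2]>0.04)&(W[...,0]>0.45)&(W[...,0]<0.7)&(W[...,1]<0.22)&(W[...,1]>-0.3)
P=W[m];print('rail',np.percentile(P,1,0),np.percentile(P,99,0))
```

```text
tub3_target 0.61 px 292.0 172.0 755 med [ 0.576 -0.049  0.115] lo [ 0.543 -0.084  0.025] hi [ 0.624 -0.018  0.153]
lid3_tab 0.66 px 293.0 170.0 573 med [ 0.583 -0.051  0.117] lo [ 0.545 -0.082  0.109] hi [ 0.624 -0.023  0.154]
lid3 0.77 px 293.0 170.0 623 med [ 0.583 -0.052  0.116] lo [ 0.543 -0.083  0.056] hi [ 0.626 -0.021  0.154]
lid3 0.71 px 326.0 171.0 596 med [ 0.582 -0.149  0.112] lo [ 0.544 -0.181  0.108] hi [ 0.622 -0.12   0.147]
tub4_target 0.56 px 324.0 173.0 763 med [ 0.577 -0.145  0.111] lo [ 0.542 -0.179  0.042] hi [ 0.622 -0.118  0.146]
thermo_lens 0.94 px 198.0 284.0 900 med [0.251 0.23  0.047] lo [0.178 0.204 0.003] hi [0.313 0.271 0.063]
thermo_lens 0.73 px 200.0 128.0 784 med [0.743 0.243 0.045] lo [0.687 0.197 0.001] hi [0.809 0.289 0.062]
thermo_lens 0.71 px 265.0 123.0 758 med [0.763 0.03  0.046] lo [ 0.69  -0.007  0.   ] hi [0.826 0.067 0.063]
thermo_lens 0.59 px 214.0 226.0 824 med [0.425 0.187 0.046] lo [0.385 0.129 0.002] hi [0.459 0.257 0.062]
thermo_lens 0.26 px 293.0 170.0 601 med [ 0.583 -0.051  0.117] lo [ 0.543 -0.084  0.107] hi [ 0.624 -0.021  0.154]

[... 256 characters left out ...]
0.425 0.19  0.046] lo [0.387 0.129 0.003] hi [0.459 0.262 0.063]
tray 0.6 px 339.0 228.0 2245 med [ 0.421 -0.205  0.004] lo [ 0.371 -0.303 -0.001] hi [ 0.473 -0.107  0.013]
high [291 169   5  11  50] [ 0.563 -0.051  0.15 ] [ 0.552 -0.057  0.127] [ 0.578 -0.045  0.158]
high [325 171   5  10  47] [ 0.56  -0.149  0.143] [ 0.549 -0.155  0.125] [ 0.573 -0.145  0.152]
high [283 177   1   1   1] [ 0.56  -0.023  0.125] [ 0.56  -0.023  0.125] [ 0.56  -0.023  0.125]
high [284 178   2   2   2] [ 0.555 -0.027  0.125] [ 0.554 -0.029  0.125] [ 0.557 -0.026  0.126]
high [302 179   1   1   1] [ 0.554 -0.079  0.125] [ 0.554 -0.079  0.125] [ 0.554 -0.079  0.125]
rail [ 0.535 -0.21   0.042] [0.695 0.212 0.151]
```

View pics/topcrop.png

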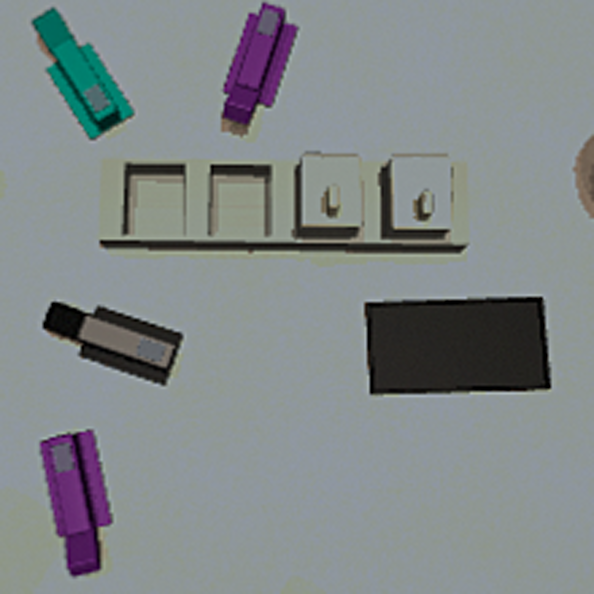

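```bash
cat >> h.py <<'E'
from scipy.spatial.transform import Rotation as Ro
D=np.array([[0,1,0],[1,0,0],[0,0,-1.]])  # tool down, jaws along y, tool y = +x
def yaw(a): # tool down, turned a deg about world z
    return Ro.from_euler('z',a,degrees=True).as_matrix()@D
def pitch(R,a): # rotate about world y
    return Ro.from_euler('y',a,degrees=True).as_matrix()@R
def rel(p,R,s=None):
    s=s or read_state(); R0=np.array(s['tcp_rot']); p0=np.array(s['position'])
    return np.r_[R0.T@(np.array(p)-p0), Ro.from_matrix(R0.T@R).as_rotvec(degrees=True)]
def show(p,R): print(np.array2string(rel(p,R),precision=4,suppress_small=True))
E
python3 - <<'E'
from h import *
show([0.23,0.581,0.355],D); show([0.5,-0.1,0.36],D)
E
```

```text
[ -0.0001   0.0001  -0.1497  -0.0002  -0.0041 -21.5892]
[ -0.534    0.5018  -0.1548  -0.0002  -0.0041 -21.5892]
```

```bash
python3 -m jog '0 0 -0.06 0 0 0 1; 0 0 -0.12 0 0 -5 1; 0 0 -0.155 0 0 -10 1; -0.04 0.04 -0.155 0 0 -15 1; -0.08 0.08 -0.155 0 0 -21.6 1; -0.12 0.12 -0.155 0 0 -21.6 1; -0.16 0.155 -0.155 0 0 -21.6 1;-0.2 0.19 -0.155 0 0 -21.6 1'; python3 -c "
from h import *
show([0.5,-0.1,0.36],D)"
```

```text
time_s: 2.25
position: [0.3334, 0.3236, 0.3605]
tcp_rot: [[-0.0, 1.0, 0.001], [1.0, 0.0, 0.0], [0.0, 0.001, -1.0]]
force: [1.5, -0.2, -1.1]
opening: 0.996
[-0.4237  0.1664  0.0005  0.0482 -0.0126  0.0258]
```

```bash
python3 -m jog '-0.05 0.02 0 0 0 0 1;-0.106 0.041 0 0 0 0 1; -0.16 0.063 0 0 0 0 1;-0.212 0.083 0 0 0 0 1;-0.27 0.105 0 0 0 0 1;-0.33 0.13 0 0 0 0 1;-0.38 0.15 0 0 0 0 1;-0.424 0.166 0 0 0 0 1'; python3 -m jog '0 0 0 0 0 0 1;0 0 0 0 0 0 1'
python3 - <<'E'
from h import *
np.set_printoptions(precision=4,suppress=True)
s=read_state(); im,d=save('wrist','w1.png'); W=cloud('wrist',d,s)
m=(W[...,2]>0.127)&(W[...,0]>0.5)&(W[...,0]<0.62)
n,lab,stt,c=cv2.connectedComponentsWithStats(m.astype(np.uint8))
for i in range(1,n):
    if stt[i,4]>60:
        P=W[lab==i]; print('tab',stt[i],np.median(P,0),np.percentile(P,2,0),np.percentile(P,98,0))
for y in(-0.07,-0.03,-0.13,-0.17):
    q=W[(abs(W[...,1]-y)<0.006)&(W[...,2]>0.09)&(W[...,2]<0.127)&(W[...,0]<0.635)&(W[...,0]>0.52)]
    print(y,len(q),q.min(0),q.max(0),np.polyfit(q[:,0],q[:,2],1))
for lo,hi in((-0.1,-0.01),(-0.2,-0.1)):
    q=W[(W[...,1]>lo)&(W[...,1]<hi)&(W[...,2]>0.1)&(W[...,2]<0.127)&(W[...,0]<0.64)&(W[...,0]>0.53)]
    print('lid',np.percentile(q,1,0),np.percentile(q,99,0), cv2.minAreaRect((q[:,:2]*1000).astype(np.float32)))
q=W[(W[...,2]>0.045)&(W[...,2]<0.065)&(W[...,0]>0.5)&(W[...,0]<0.7)]
print('rail',np.percentile(q,1,0),np.percentile(q,99,0),cv2.minAreaRect((q[:,:2]*1000).astype(np.float32)))
E
```

```text
time_s: 3.25
position: [0.4997, -0.101, 0.3603]
tcp_rot: [[0.001, 1.0, 0.001], [1.0, -0.001, -0.0], [-0.0, 0.001, -1.0]]
force: [1.0, 0.7, 0.2]
opening: 1.001
time_s: 3.5
position: [0.4986, -0.0982, 0.36]
tcp_rot: [[0.0, 1.0, -0.001], [1.0, -0.0, 0.001], [0.001, -0.001, -1.0]]
force: [-0.1, -0.3, -1.1]
opening: 0.999
tab [211 196  10  21 181] [ 0.5609 -0.1508  0.1471] [ 0.5505 -0.1571  0.1281] [ 0.5747 -0.146   0.1492]
tab [279 197  10  24 215] [ 0.5624 -0.053   0.1529] [ 0.553  -0.0579  0.1288] [ 0.5796 -0.0464  0.1568]
tab [174 239   9  15  76] [ 0.503  -0.141   0.3841] [ 0.5001 -0.1413  0.377 ] [ 0.5075 -0.1406  0.3943]
tab [323 239  10  15  77] [ 0.503  -0.0538  0.3837] [ 0.5002 -0.0541  0.3773] [ 0.508  -0.0535  0.3946]
tab [125 281  43  39 626] [ 0.5042 -0.1453  0.4284] [ 0.5002 -0.1461  0.4162] [ 0.5093 -0.1404  0.4454]
tab [339 281  33  26 439] [ 0.504  -0.0505  0.4263] [ 0.5001 -0.054   0.4157] [ 0.5085 -0.0485  0.4373]
tab [374 376 119   8 857] [ 0.5045 -0.0403  0.4705] [ 0.5021 -0.0496  0.4526] [ 0.5249 -0.0232  0.4716]
-0.07 408 [ 0.543  -0.076   0.0904] [ 0.6275 -0.0641  0.124 ] [-0.0543  0.147 ]
-0.03 401 [ 0.544  -0.0359  0.0905] [ 0.6293 -0.024   0.1238] [-0.05    0.1443]
-0.13 395 [ 0.5421 -0.1359  0.09  ] [ 0.6275 -0.1241  0.1146] [0.0043 0.109 ]
-0.17 400 [ 0.5422 -0.1759  0.0905] [ 0.627  -0.164   0.1148] [0.0091 0.1059]
lid [ 0.5433 -0.0851  0.1015] [ 0.6269 -0.0199  0.1233] ((586.0081176757812, -52.056846618652344), (66.28761291503906, 85.98503875732422), 89.20679473876953)
lid [ 0.5422 -0.1844  0.1093] [ 0.6266 -0.1199  0.1164] ((584.69677734375, -152.69215393066406), (65.65509033203125, 85.5315170288086), 89.41268920898438)
rail [ 0.5366 -0.5041  0.0456] [0.6362 0.3625 0.064 ] ((612.31884765625, -63.83197021484375), (890.3641967773438, 150.75851440429688), 89.2764892578125)
```

View pics/w1.png

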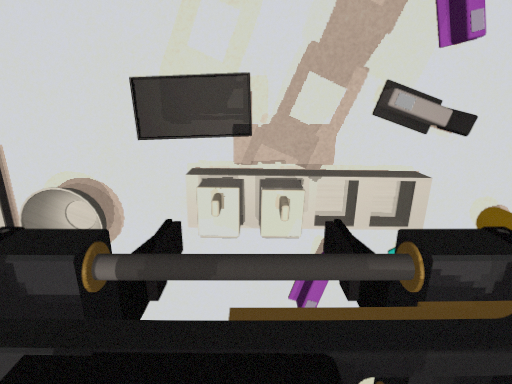

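Run:
```python
from h import *
show([0.566,-0.0525,0.2],pitch(D,7)); show([0.567,-0.0525,0.146],pitch(D,7))
```

```text
[ 0.045   0.0677  0.1602  6.9612 -0.0438  0.0538]
[ 0.0449  0.0687  0.2142  6.9612 -0.0438  0.0538]
```

```bash
python3 -m jog '0.02 0.03 0.05 3 0 0 0.5;0.045 0.06 0.1 7 0 0 0.5;0.045 0.068 0.15 7 0 0 0.5;0.045 0.068 0.16 7 0 0 0.5;0.045 0.068 0.18 7 0 0 0.5;0.045 0.068 0.2 7 0 0 0.5; 0.045 0.068 0.214 7 0 0 0.5;0.045 0.068 0.214 7 0 0 0.5'; python3 -m jog '0 0 0 0 0 0 0.5;0 0 0 0 0 0 0;0 0 0 0 0 0 0;0 0 0 0 0 0 0;0 0 0 0 0 0 0;0 0 0 0 0 0 0';  python3 - <<'E'
from h import *
save('scene','s1.png')
s=read_state(); p=np.array(s['position']);R=np.array(s['tcp_rot']); H=np.array([0.626,p[1],0.104])
for a in range(6,55,6):
    Q=Ro.from_euler('y',a,degrees=True).as_matrix()
    print(a,np.round(rel(H+Q@(p-H),Q@R),4))
E
```

```text
time_s: 4.55
position: [0.5666, -0.0535, 0.1468]
tcp_rot: [[-0.0, 0.992, -0.122], [1.0, 0.0, 0.0], [0.0, -0.122, -0.992]]
force: [-0.1, -0.2, 0.4]
opening: 0.501
time_s: 5.3
position: [0.5671, -0.0537, 0.1462]
tcp_rot: [[-0.0, 0.993, -0.122], [1.0, 0.0, -0.0], [-0.0, -0.122, -0.993]]
force: [0.2, -0.3, 0.2]
opening: 0.041
6 [-0.0e+00  4.0e-03 -6.5e-03  6.0e+00  1.0e-03  3.0e-04]
12 [-0.00e+00  8.60e-03 -1.25e-02  1.20e+01  1.90e-03  6.00e-04]
18 [-0.00e+00  1.38e-02 -1.80e-02  1.80e+01  2.90e-03  9.00e-04]
24 [-0.00e+00  1.96e-02 -2.29e-02  2.40e+01  3.90e-03  1.30e-03]
30 [-0.00e+00  2.59e-02 -2.72e-02  3.00e+01  4.80e-03  1.60e-03]
36 [-0.00e+00  3.25e-02 -3.08e-02  3.60e+01  5.80e-03  1.90e-03]
42 [-0.00e+00  3.95e-02 -3.37e-02  4.20e+01  6.80e-03  2.20e-03]
48 [-0.00e+00  4.68e-02 -3.58e-02  4.80e+01  7.70e-03  2.50e-03]
54 [-0.00e+00  5.43e-02 -3.72e-02  5.40e+01  8.70e-03  2.80e-03]
```

Run:
```python
from h import *
im,d=save('top','t1.png'); cv2.imwrite('pics/t1c.png',cv2.resize(im[130:220,240:380,::-1],None,fx=5,fy=5))
im,d=save('scene','s1.png'); cv2.imwrite('pics/s1c.png',cv2.resize(im[130:280,150:340,::-1],None,fx=4,fy=4))
im,d=save('wrist','w2.png')
print(read_state()['opening'])
```

```text
0.007946903739315182
```

View pics/s1c.png

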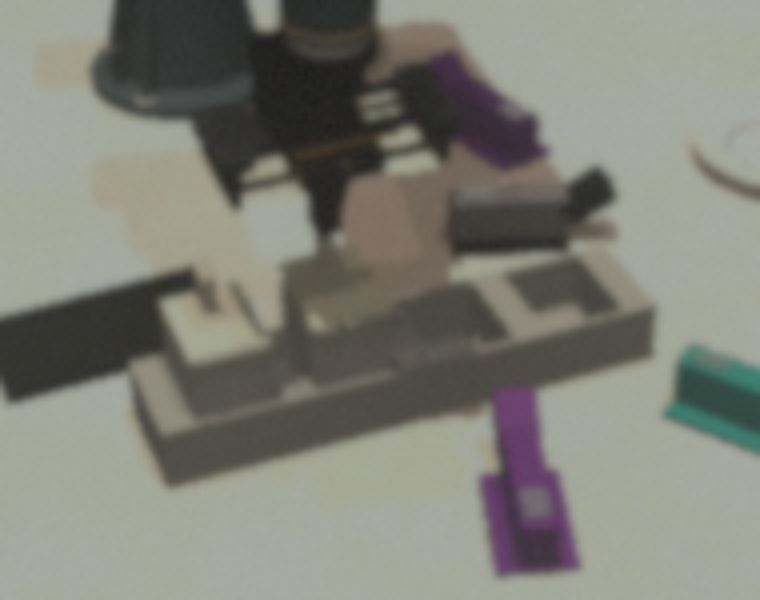

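View pics/w2.png

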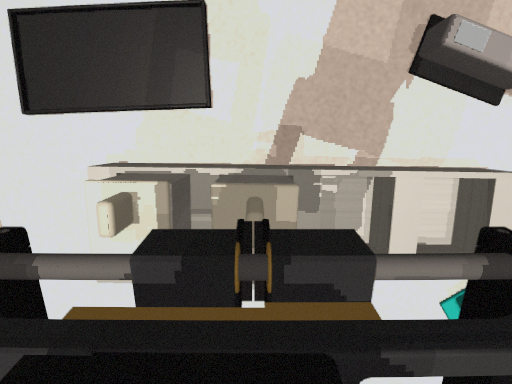

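Run:
```python
from h import *
np.set_printoptions(precision=4,suppress=True)
s=read_state(); im,d=capture('wrist'); W=cloud('wrist',d,s)
for v in range(180,262,6): print(v,[ (W[v,u]*1000).round() .astype(int).tolist() if not np.isnan(W[v,u,0]) else None for u in (225,254,285)])
print(s['position'],d[230:260:5,240:270:5])
cv2.imwrite('pics/w2c.png',cv2.resize(im[160:280,190:320,::-1],None,fx=5,fy=5))
```

```text
180 [[545, -76, 90], [545, -52, 85], [545, -25, 82]]
186 [[545, -73, 122], [545, -52, 122], [545, -29, 122]]
192 [[550, -73, 120], [549, -52, 121], [549, -29, 122]]
198 [[554, -73, 122], [553, -52, 127], [554, -29, 121]]
204 [[559, -74, 121], [554, -52, 141], [559, -28, 119]]
210 [[564, -74, 119], [556, -52, 152], [564, -28, 119]]
216 [[569, -74, 118], [559, -52, 156], [568, -28, 119]]
222 [[574, -74, 117], [561, -52, 164], [573, -28, 118]]
228 [[578, -74, 119], [561, -52, 176], [579, -28, 117]]
234 [[541, -61, 247], [562, -52, 182], [542, -43, 246]]
240 [[542, -61, 250], None, [542, -43, 250]]
246 [[543, -61, 254], [566, -52, 190], [542, -44, 254]]
252 [[543, -60, 257], [565, -52, 202], [543, -44, 258]]
258 [[544, -60, 258], [547, -52, 252], [544, -44, 260]]
[ 0.5671 -0.0537  0.1462] [[0.159  0.1611 0.1622 0.1621 0.1616 0.1585]
 [0.1522 0.1557 0.1553 0.1546 0.1559 0.1525]
 [0.1461 0.1493 0.1494 0.15   0.1504 0.1465]
 [0.1409 0.1437 0.1445 0.1441 0.1444 0.1409]
 [0.1363 0.1403 0.1403 0.1395 0.139  0.1367]
 [0.0873 0.0885 0.0872 0.0881 0.0863 0.0876]]
```

View pics/w2c.png

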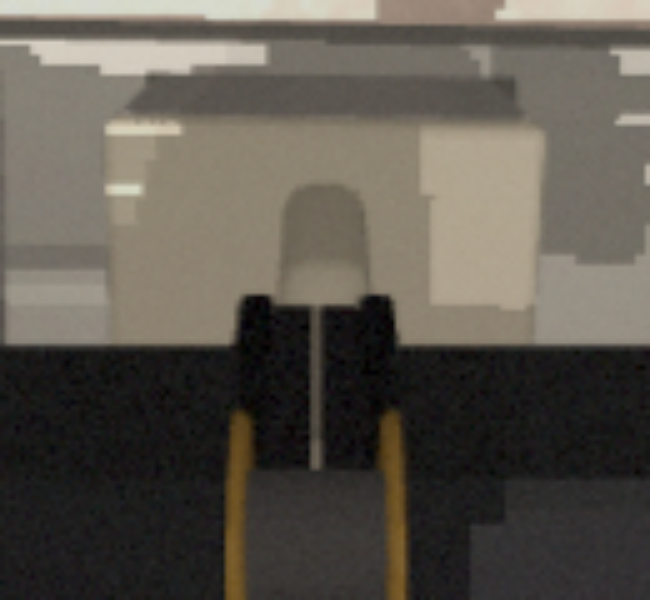

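```bash
python3 -m jog '0 0 0 0 0 0 0.35;0 0 0 0 0 0 0.35;0 0 0 0 0 0 0.35;0 0 0 0 0 0 0.35'
python3 - <<'E'
from h import *
np.set_printoptions(precision=4,suppress=True)
s=read_state(); im,d=capture('wrist'); W=cloud('wrist',d,s)
T=(W-np.array(s['position']))@np.array(s['tcp_rot'])*1000
cv2.imwrite('pics/w3c.png',cv2.resize(im[160:280,170:340,::-1],None,fx=4.5,fy=4.5))
for u in range(215,300,6): print(u,[ T[v,u].round().astype(int).tolist() for v in (204,216,222,228,234,240,246) if not np.isnan(T[v,u,0])])
E
```

```text
time_s: 6.05
position: [0.5671, -0.0537, 0.1462]
tcp_rot: [[-0.0, 0.993, -0.122], [1.0, 0.0, -0.0], [-0.0, -0.122, -0.993]]
force: [-0.6, -0.1, 0.4]
opening: 0.323
215 [[-27, -5, 26], [-28, 5, 27], [-21, -11, -22], [-20, -10, -30], [-19, -11, -39], [-18, -10, -44], [-18, -9, -49]]
221 [[-23, -5, 27], [-23, 5, 27], [-18, -10, -19], [-17, -9, -28], [-16, -9, -36], [-15, -9, -43]]
227 [[-18, -5, 26], [-19, 5, 29], [-14, -9, -18], [-14, -10, -28], [-13, -8, -33], [-13, -5, -34], [-13, -1, -34]]
233 [[-14, -5, 26], [-14, 5, 28], [-14, 10, 27], [-14, 15, 27], [-14, 20, 28], [-14, 25, 27], [-15, 30, 28]]
239 [[-9, -5, 27], [-10, 5, 28], [-10, 10, 27], [-10, 15, 27], [-10, 20, 27], [-10, 25, 28], [-10, 31, 28]]
245 [[-5, -5, 26], [-5, 5, 27], [-5, 10, 27], [-4, 0, -5], [-4, 5, -5], [-4, 9, -5], [-5, 30, 28]]
251 [[0, -12, 8], [0, -9, -9], [0, -5, -9], [0, -1, -9], [0, 3, -8], [0, 8, -8], [0, 12, -8]]
257 [[4, -11, 8], [4, -9, -9], [4, -5, -9], [4, -1, -9], [4, 3, -8], [4, 7, -9], [4, 12, -8]]
263 [[9, -5, 27], [8, -8, -5], [8, -4, -6], [8, 0, -7], [8, 4, -6], [8, 9, -5], [9, 31, 28]]
269 [[13, -5, 26], [13, 5, 27], [13, 10, 27], [13, 14, 26], [14, 20, 28], [14, 25, 28], [14, 31, 28]]
275 [[18, -5, 26], [18, 5, 27], [18, 10, 27], [18, 14, 26], [18, 20, 27], [18, 25, 28], [19, 31, 28]]
281 [[22, -5, 27], [23, 5, 28], [18, -10, -19], [17, -10, -28], [16, -9, -35], [16, -9, -43], [15, -7, -44]]
287 [[27, -5, 26], [27, 5, 27], [21, -11, -22], [20, -11, -31], [20, -9, -35], [19, -9, -43], [18, -9, -49]]
293 [[31, -5, 26], [32, 5, 27], [32, 10, 27], [23, -11, -31], [22, -11, -38], [21, -11, -45], [20, -11, -53]]
299 [[47, 18, 92], [47, 28, 88], [47, 35, 87], [47, 41, 87], [47, 47, 86], [24, -11, -45], [23, -11, -53]]
```

View pics/w3c.png

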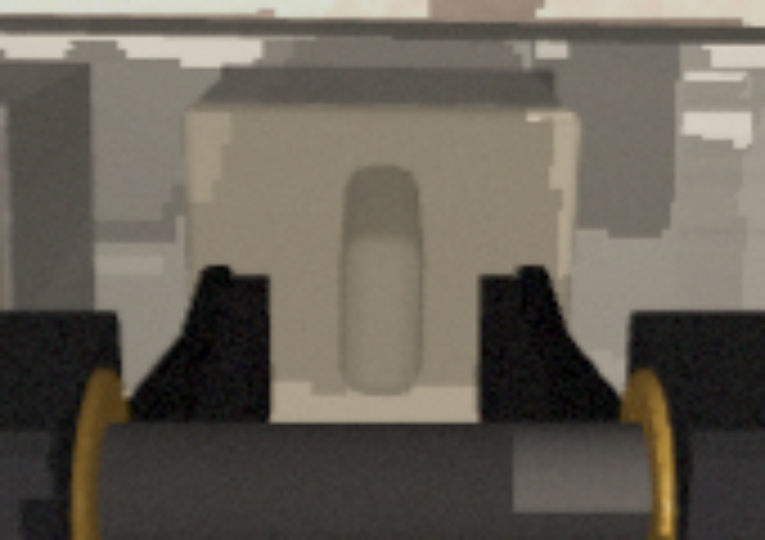

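The fingertips show at tool z ≈ -18 mm, and the fingers closed above the tab. So the real tips sit about 37 mm short of what I was told. I'll go down the missing distance in small steps and watch the force.

```bash
python3 -m jog '0 0 0.01 0 0 0 0.5;0 0 0.02 0 0 0 0.5;0 0 0.025 0 0 0 0.5;0 0 0.03 0 0 0 0.5;0 0 0.033 0 0 0 0.5;0 0 0.033 0 0 0 0.5'
python3 - <<'E'
from h import *
s=read_state(); im,d=capture('wrist'); W=cloud('wrist',d,s)
T=(W-np.array(s['position']))@np.array(s['tcp_rot'])*1000
cv2.imwrite('pics/w4c.png',cv2.resize(im[160:280,170:340,::-1],None,fx=4.5,fy=4.5))
for u in range(215,300,12): print(u,[ T[v,u].round().astype(int).tolist() for v in (204,216,222,228,234,240,246) if not np.isnan(T[v,u,0])])
E
```

```text
time_s: 6.85
position: [0.563, -0.0537, 0.1133]
tcp_rot: [[-0.0, 0.993, -0.122], [1.0, 0.0, 0.0], [0.0, -0.122, -0.993]]
force: [-0.8, -0.4, 0.2]
opening: 0.498
215 [[-23, -17, -7], [-23, -8, -6], [-22, -9, -19], [-21, -7, -23], [-21, -5, -26], [-21, -1, -26], [-21, 2, -28]]
227 [[-15, -16, -6], [-15, -9, -7], [-16, -4, -6], [-16, 0, -7], [-16, 4, -7], [-16, 9, -6], [-16, 13, -6]]
239 [[-8, -16, -6], [-8, -9, -7], [-8, -5, -8], [-8, 0, -7], [-8, 4, -7], [-8, 8, -7], [-8, 13, -6]]
251 [[0, -16, -6], [0, -12, -16], [0, -12, -25], [0, -11, -39], [0, -9, -41], [0, -6, -42]]
263 [[7, -16, -6], [7, -9, -9], [7, -10, -20], [7, -11, -30], [6, -10, -37], [6, -9, -41], [6, -5, -42]]
275 [[15, -16, -6], [15, -9, -7], [15, -4, -6], [15, 0, -7], [15, 4, -7], [16, 8, -7], [16, 13, -6]]
287 [[23, -16, -6], [23, -8, -6], [23, -4, -5], [23, 0, -7], [23, 4, -7], [23, 9, -6], [24, 14, -4]]
299 [[30, -17, -6], [31, -8, -5], [28, -11, -22], [27, -9, -27], [26, -9, -35], [25, -10, -44], [24, -9, -49]]
```

View pics/w4c.png

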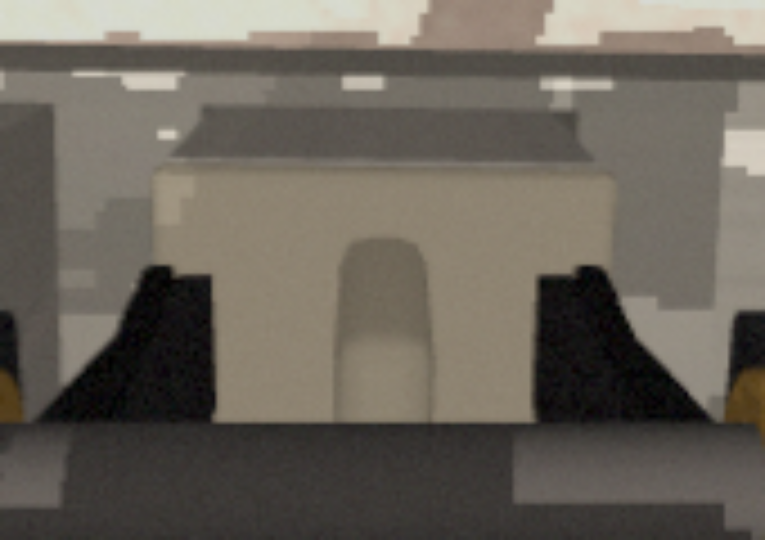

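```bash
python3 -m jog '0 0 0.004 0 0 0 0.5;0 0 0.004 0 0 0 0;0 0 0.004 0 0 0 0;0 0 0.004 0 0 0 0;0 0 0.004 0 0 0 0;0 0 0.004 0 0 0 0';  python3 - <<'E'
from h import *
s=read_state(); p=np.array(s['position']);R=np.array(s['tcp_rot']); H=np.array([0.626,p[1],0.104])
for a in range(5,55,5):
    Q=Ro.from_euler('y',a,degrees=True).as_matrix()
    print(a,np.round(rel(H+Q@(p-H),Q@R),4)[:4])
E
```

```text
time_s: 7.65
position: [0.5624, -0.0532, 0.1096]
tcp_rot: [[-0.0, 0.993, -0.122], [1.0, 0.0, 0.001], [0.001, -0.122, -0.993]]
force: [-0.4, 1.8, 0.9]
opening: 0.134
5 [ 0.      0.     -0.0056  5.    ]
10 [ 0.00e+00  6.00e-04 -1.11e-02  1.00e+01]
15 [ 0.00e+00  1.60e-03 -1.66e-02  1.50e+01]
20 [ 0.0e+00  3.1e-03 -2.2e-02  2.0e+01]
25 [ 0.00e+00  5.00e-03 -2.72e-02  2.50e+01]
30 [ 0.00e+00  7.40e-03 -3.22e-02  3.00e+01]
35 [ 0.00e+00  1.02e-02 -3.70e-02  3.50e+01]
40 [ 0.00e+00  1.35e-02 -4.15e-02  4.00e+01]
45 [ 0.00e+00  1.71e-02 -4.58e-02  4.50e+01]
50 [ 0.00e+00  2.11e-02 -4.97e-02  5.00e+01]
```

```bash
python3 -m jog '0 0 -0.0056 5 0 0 0;0 0.0006 -0.0111 10 0 0 0;0 0.0016 -0.0166 15 0 0 0;0 0.0031 -0.022 20 0 0 0;0 0.005 -0.0272 25 0 0 0;0 0.0074 -0.0322 30 0 0 0;0 0.0102 -0.037 35 0 0 0;0 0.0135 -0.0415 40 0 0 0'
python3 - <<'E'
from h import *
s=read_state();print(np.round(s['joint_positions'],1)); p=np.array(s['position']);R=np.array(s['tcp_rot']); H=np.array([0.626,p[1],0.104])
for a in range(5,40,5):
    Q=Ro.from_euler('y',a,degrees=True).as_matrix()
    print(a,np.round(rel(H+Q@(p-H),Q@R),4)[:4])
E
```

```text
time_s: 8.65
position: [0.5803, -0.0533, 0.1484]
tcp_rot: [[-0.0, 0.678, -0.735], [1.0, 0.001, 0.001], [0.001, -0.735, -0.678]]
force: [-2.0, 0.9, -4.5]
opening: 0.134
[ -11.5   55.3   54.9   -9.4  116.3 -102.1]
5 [ 0.0e+00 -1.0e-04 -5.6e-03  5.0e+00]
10 [ 0.00e+00  4.00e-04 -1.11e-02  1.00e+01]
15 [ 0.00e+00  1.30e-03 -1.66e-02  1.50e+01]
20 [ 0.0e+00  2.7e-03 -2.2e-02  2.0e+01]
25 [ 0.00e+00  4.50e-03 -2.72e-02  2.50e+01]
30 [ 0.00e+00  6.80e-03 -3.23e-02  3.00e+01]
35 [ 0.00e+00  9.50e-03 -3.71e-02  3.50e+01]
```

```bash
python3 -m jog '0 0 -0.0056 5 0 0 0;0 0.0004 -0.0111 10 0 0 0;0 0.0013 -0.0166 15 0 0 0;0 0.0013 -0.0166 15 0 0 0;0 0.0013 -0.0166 15 0 0 0.35;0 0.0013 -0.0166 15 0 0 0.35;0 0.0013 -0.0166 15 0 0 0.35'
python3 - <<'E'
from h import *
s=read_state();print(np.round(s['joint_positions'],1))
p=np.array(s['position']);R=np.array(s['tcp_rot'])
save('scene','s2.png')
show(p-0.05*R[:,2],R)
q=p-0.05*R[:,2]+[0,0,.06]
show(q,R); show([0.5,p[1],0.3],D)
E
```

```text
time_s: 9.52
position: [0.5942, -0.0539, 0.1599]
tcp_rot: [[-0.0, 0.471, -0.882], [1.0, -0.0, -0.0], [-0.0, -0.882, -0.471]]
force: [-1.0, -0.7, 0.1]
opening: 0.327
[ -10.7   64.1   42.   -13.4  134.5 -104.5]
[-0.     -0.     -0.05   -0.0113 -0.0034  0.0014]
[-0.     -0.0529 -0.0783 -0.0113 -0.0034  0.0014]
[ -0.0001  -0.1679   0.0171 -61.9206   0.0192  -0.0033]
```

View pics/s2.png

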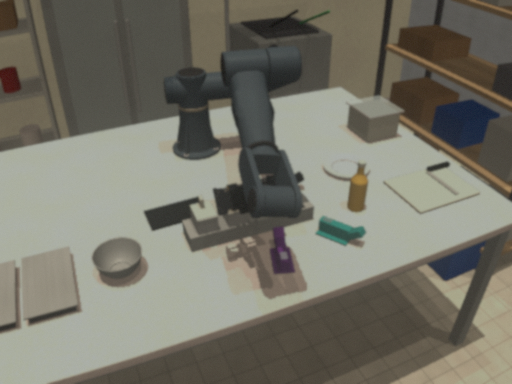

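```bash
python3 -m jog '0 0 -0.02 0 0 0 0.5;0 0 -0.04 0 0 0 0.5;0 0 -0.055 0 0 0 0.5;0 0 -0.06 0 0 0 0.5;0 -0.04 -0.07 -8 0 0 0.3;0 -0.09 -0.075 -18 0 0 0;0 -0.13 -0.07 -28 0 0 0;0 -0.15 -0.05 -38 0 0 0';python3 - <<'E'
from h import *
show([0.5,-0.053,0.33],D)
E
```

```text
time_s: 10.58
position: [0.5684, -0.0541, 0.3186]
tcp_rot: [[0.0, 0.919, -0.395], [1.0, -0.001, -0.002], [-0.002, -0.395, -0.919]]
force: [1.1, -0.7, 1.1]
opening: 0.129
[  0.0011  -0.0674   0.0166 -23.2668   0.1205  -0.0357]
```

```bash
python3 -m jog '0 -0.025 0.006 -9 0 0 0;0 -0.05 0.012 -18 0 0 0;0.001 -0.067 0.0166 -23.3 0 0 0;0.001 -0.067 0.0166 -23.3 0 0 0';python3 - <<'E'
from h import *
np.set_printoptions(precision=4,suppress=True)
s=read_state(); im,d=save('wrist','w5.png'); W=cloud('wrist',d,s)
q=W[(abs(W[...,1]+0.052)<0.03)&(W[...,2]>0.1)&(W[...,2]<0.22)&(W[...,0]<0.7)&(W[...,0]>0.52)]
print(len(q),q.min(0),q.max(0))
for z in np.arange(.1,.2,.01):
    k=q[abs(q[:,2]-z)<.005]; 
    if len(k): print(z.round(2),len(k),np.median(k,0),np.ptp(k,0))
E
```

```text
time_s: 11.08
position: [0.4964, -0.052, 0.3285]
tcp_rot: [[0.001, 1.0, -0.012], [1.0, -0.001, -0.0], [-0.0, -0.012, -1.0]]
force: [0.5, 0.1, 0.6]
opening: 0.001
146 [ 0.5443 -0.0813  0.1005] [ 0.5883 -0.022   0.1053]
0.1 145 [ 0.5461 -0.0462  0.1033] [0.044  0.0593 0.0045]
0.11 1 [ 0.5454 -0.071   0.1053] [0. 0. 0.]
```

View pics/w5.png

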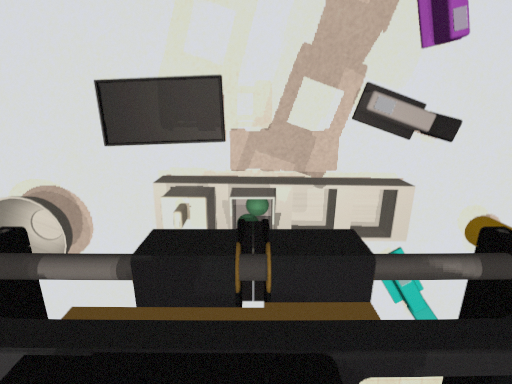

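```bash
python3 - <<'E'
from h import *
show([0.52,-0.053,0.132],D);show([0.575,-0.053,0.132],D);show([0.619,-0.053,0.132],D)
E
python3 -m jog '0 0.01 0.05 0 0 0 0;-0.001 0.02 0.1 0 0 0 0;-0.001 0.024 0.15 0 0 0 0;-0.001 0.024 0.19 0 0 0 0;-0.001 0.024 0.196 0 0 0 0;-0.001 0.04 0.196 0 0 0 0;-0.001 0.06 0.196 0 0 0 0;-0.001 0.08 0.196 0 0 0 0'
python3 -m jog '0 0.01 0 0 0 0 0;0 0.02 0 0 0 0 0;0 0.03 0 0 0 0 0;0 0.037 0 0 0 0 0;0 0.042 0 0 0 0 0'
python3 - <<'E'
from h import *
show([0.619,-0.053,0.132],D)
E
```

```text
[-0.0003  0.0235  0.1961 -0.6425  0.0256 -0.034 ]
[-0.0003  0.0785  0.1955 -0.6425  0.0256 -0.034 ]
[-0.0003  0.1225  0.195  -0.6425  0.0256 -0.034 ]
time_s: 12.12
position: [0.58, -0.0541, 0.1318]
tcp_rot: [[-0.0, 1.0, -0.01], [1.0, 0.0, -0.001], [-0.001, -0.01, -1.0]]
force: [-1.2, 0.5, 1.4]
opening: 0.004
time_s: 12.75
position: [0.6193, -0.0536, 0.1298]
tcp_rot: [[-0.0, 1.0, -0.013], [1.0, 0.0, 0.0], [0.0, -0.013, -1.0]]
force: [0.1, -0.5, 0.1]
opening: 0.005
[ 0.0006 -0.0004 -0.0022 -0.7567 -0.0031  0.0174]
```

```bash
python3 -m jog '0 -0.04 0 0 0 0 0;0 -0.09 0 0 0 0 0;-0.03 -0.09 -0.04 0 0 0 0.3;-0.07 -0.08 -0.06 0 0 0 0.5;-0.097 -0.066 -0.06 0 0 0 0.5;-0.098 -0.056 -0.06 0 0 0 0.5;-0.098 -0.056 -0.06 0 0 0 0.5'
python3 - <<'E'
from h import *
show([0.562,-0.1515,0.101],D)
s=read_state(); im,d=capture('wrist'); W=cloud('wrist',d,s)
T=(W-np.array(s['position']))@np.array(s['tcp_rot'])*1000
cv2.imwrite('pics/w6c.png',cv2.resize(im[160:280,170:340,::-1],None,fx=4.5,fy=4.5))
for v in range(190,236,4): print(v,[ T[v,u].round().astype(int).tolist() for u in (239,245,251,257,263,269) if not np.isnan(T[v,u,0])])
E
```

```text
time_s: 13.62
position: [0.5643, -0.151, 0.1901]
tcp_rot: [[-0.0, 1.0, -0.013], [1.0, 0.0, 0.001], [0.001, -0.013, -1.0]]
force: [0.6, 0.3, 0.1]
opening: 0.464
[-0.0006 -0.0011  0.0892 -0.7456 -0.0545  0.0184]
190 [[-12, -1, 77], [-5, -11, 43], [0, -12, 42], [4, -10, 47], [10, -1, 77], [16, -1, 77]]
194 [[-12, 3, 78], [-5, -8, 42], [0, -9, 41], [4, -8, 43], [11, 3, 78], [16, 3, 78]]
198 [[-12, 6, 77], [-5, -5, 43], [0, -5, 40], [4, -4, 44], [11, 7, 78], [16, 7, 78]]
202 [[-12, 10, 77], [-5, -1, 43], [0, -2, 42], [4, -1, 44], [11, 10, 77], [16, 11, 79]]
206 [[-12, 15, 78], [-5, 2, 42], [0, 2, 41], [4, 3, 44], [11, 15, 78], [16, 14, 77]]
210 [[-12, 19, 79], [-5, 6, 43], [0, 5, 41], [5, 7, 45], [11, 19, 78], [16, 18, 77]]
214 [[-12, 23, 78], [-5, 9, 43], [0, 9, 42], [5, 23, 78], [11, 23, 78], [16, 23, 79]]
218 [[-12, 27, 79], [-6, 27, 78], [-1, 27, 78], [5, 27, 78], [11, 27, 79], [17, 27, 78]]
222 [[-12, 31, 79], [-6, 31, 77], [-1, 31, 78], [5, 31, 78], [11, 31, 78], [17, 32, 80]]
226 [[-12, 35, 77], [-6, 35, 79], [-1, 35, 79], [5, 35, 78], [11, 35, 78], [17, 35, 78]]
230 [[-12, 39, 78], [-6, 40, 79], [-1, 39, 78], [5, 39, 79], [11, 39, 78], [17, 39, 77]]
234 [[-12, 44, 79], [-6, 43, 78], [-1, 44, 79], [5, 44, 78], [11, 43, 78], [17, 44, 79]]
```

View pics/w6c.png

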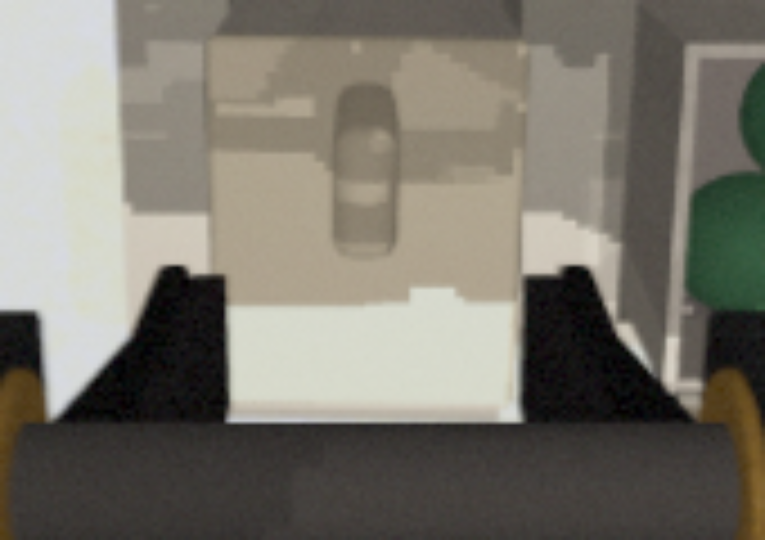

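```bash
python3 -m jog '0 -0.001 0.04 -0.7 0 0 0.5;0 -0.001 0.065 -0.7 0 0 0.5;0 -0.001 0.08 -0.7 0 0 0.5;0 -0.001 0.088 -0.7 0 0 0.5;0 -0.001 0.088 -0.7 0 0 0;0 -0.001 0.088 -0.7 0 0 0;0 -0.001 0.088 -0.7 0 0 0;0 -0.001 0.088 -0.7 0 0 0';python3 -m jog '0 0 0 0 0 0 0'
python3 - <<'E'
from h import *
s=read_state(); p=np.array(s['position']);R=np.array(s['tcp_rot']); H=np.array([0.6255,p[1],0.104])
for a in range(5,64,5):
    Q=Ro.from_euler('y',a,degrees=True).as_matrix()
    print(a,np.round(rel(H+Q@(p-H),Q@R),4)[:4])
E
```

```text
time_s: 14.68
position: [0.5624, -0.1521, 0.1033]
tcp_rot: [[-0.0, 1.0, 0.001], [1.0, 0.0, -0.001], [-0.001, 0.001, -1.0]]
force: [-0.3, -1.8, -0.0]
opening: 0.139
time_s: 14.8
position: [0.5626, -0.1525, 0.1032]
tcp_rot: [[-0.0, 1.0, 0.001], [1.0, 0.0, -0.001], [-0.001, 0.001, -1.0]]
force: [-0.3, -2.2, 1.6]
opening: 0.136
5 [-0.0e+00  2.0e-04 -5.5e-03  5.0e+00]
10 [-0.00e+00  8.00e-04 -1.09e-02  1.00e+01]
15 [-0.00e+00  1.90e-03 -1.63e-02  1.50e+01]
20 [-0.00e+00  3.50e-03 -2.16e-02  2.00e+01]
25 [-0.00e+00  5.60e-03 -2.66e-02  2.50e+01]
30 [-0.00e+00  8.00e-03 -3.15e-02  3.00e+01]
35 [-1.00e-04  1.09e-02 -3.62e-02  3.50e+01]
40 [-1.00e-04  1.42e-02 -4.06e-02  4.00e+01]
45 [-1.00e-04  1.79e-02 -4.47e-02  4.50e+01]
50 [-1.00e-04  2.19e-02 -4.84e-02  5.00e+01]
55 [-1.00000e-04  2.62000e-02 -5.18000e-02  5.49999e+01]
60 [-1.00000e-04  3.08000e-02 -5.48000e-02  5.99999e+01]
```

```bash
python3 -m jog '0 0.0002 -0.0055 5 0 0 0;0 0.0008 -0.0109 10 0 0 0;0 0.0019 -0.0163 15 0 0 0;0 0.0035 -0.0216 20 0 0 0;0 0.0056 -0.0266 25 0 0 0;0 0.008 -0.0315 30 0 0 0;0 0.0109 -0.0362 35 0 0 0;0 0.0142 -0.0406 40 0 0 0';python3 - <<'E'
from h import *
s=read_state(); print(np.round(s['joint_positions'],1),s['force']);p=np.array(s['position']);R=np.array(s['tcp_rot']); H=np.array([0.6255,p[1],0.104])
for a in range(5,30,5):
    Q=Ro.from_euler('y',a,degrees=True).as_matrix()
    print(a,np.round(rel(H+Q@(p-H),Q@R),4)[:4])
E
```

```text
time_s: 15.8
position: [0.5759, -0.1521, 0.1435]
tcp_rot: [[0.0, 0.763, -0.646], [1.0, -0.001, -0.001], [-0.001, -0.646, -0.763]]
force: [-1.4, -2.0, -1.3]
opening: 0.134
[ -18.9   52.2   58.4  -12.7  107.6 -108.6] [-1.43586688 -2.02668669 -1.32201315]
5 [-0.0e+00  1.0e-04 -5.5e-03  5.0e+00]
10 [-0.0e+00  6.0e-04 -1.1e-02  1.0e+01]
15 [-0.00e+00  1.70e-03 -1.65e-02  1.50e+01]
20 [-0.00e+00  3.20e-03 -2.18e-02  2.00e+01]
25 [-0.0e+00  5.1e-03 -2.7e-02  2.5e+01]
```

```bash
python3 -m jog '0 0.0001 -0.0055 5 0 0 0;0 0.0006 -0.011 10 0 0 0;0 0.0017 -0.0165 15 0 0 0;0 0.0032 -0.0218 20 0 0 0;0 0.0032 -0.0218 20 0 0 0;0 0.0032 -0.0218 20 0 0 0.35;0 0.0032 -0.0218 20 0 0 0.35;0 0.0032 -0.0218 20 0 0 0.35'
python3 -m jog '0 0 -0.02 0 0 0 0.5;0 0 -0.04 0 0 0 0.5;0 0 -0.055 0 0 0 0.5;0 0 -0.06 0 0 0 0.5;0 -0.04 -0.07 -8 0 0 0.3;0 -0.09 -0.075 -18 0 0 0;0 -0.13 -0.07 -28 0 0 0;0 -0.15 -0.05 -38 0 0 0'
python3 - <<'E'
from h import *
show([0.5,-0.152,0.3],D)
E
```

```text
time_s: 16.8
position: [0.5928, -0.1514, 0.158]
tcp_rot: [[-0.0, 0.501, -0.866], [1.0, 0.001, -0.0], [0.0, -0.866, -0.501]]
force: [-1.0, -0.3, 1.2]
opening: 0.327
time_s: 17.8
position: [0.5616, -0.1521, 0.3162]
tcp_rot: [[0.0, 0.932, -0.363], [1.0, -0.001, -0.003], [-0.003, -0.363, -0.932]]
force: [0.2, -0.3, 0.1]
opening: 0.127
[  0.0002  -0.0515   0.0374 -21.2867   0.1781  -0.039 ]
```

```bash
python3 -m jog '0 -0.025 0.012 -9 0 0 0;0 -0.045 0.025 -18 0 0 0;0 -0.05 0.0374 -21.3 0 0 0;0 -0.05 0.0374 -21.3 0 0 0'
python3 - <<'E'
from h import *
show([0.52,-0.152,0.132],D);show([0.575,-0.152,0.132],D)
im,d=save('top','t2.png');cv2.imwrite('pics/t2c.png',cv2.resize(im[130:250,170:380,::-1],None,fx=3.7,fy=3.7))
E
```

```text
time_s: 18.3
position: [0.4981, -0.1509, 0.297]
tcp_rot: [[0.001, 1.0, -0.014], [1.0, -0.001, 0.001], [0.001, -0.014, -1.0]]
force: [-0.2, 0.5, -0.3]
opening: 0.006
[-0.0012  0.0242  0.1647 -0.7972 -0.0556 -0.0788]
[-0.0012  0.0792  0.164  -0.7972 -0.0556 -0.0788]
```

View pics/t2c.png

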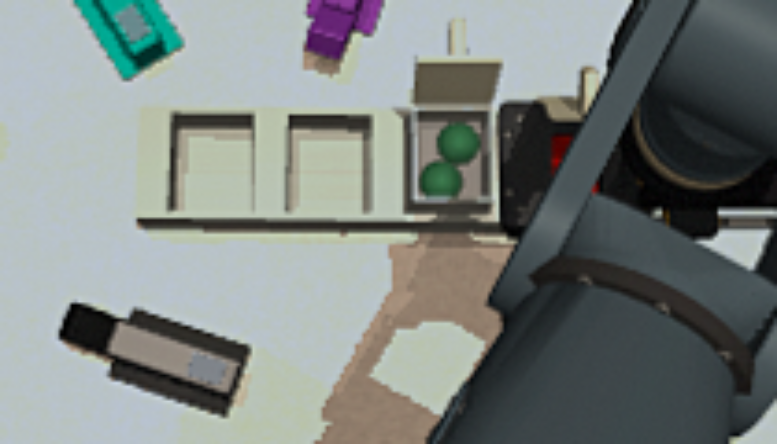

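Lid 3 is upright at crop px (455,85), with green food below it. Lid 4 is half open, with red food. Next I push lid 4 back.

```bash
python3 -m jog '-0.001 0.01 0.05 0 0 0 0;-0.001 0.02 0.1 0 0 0 0;-0.001 0.024 0.15 0 0 0 0;-0.001 0.024 0.164 0 0 0 0;-0.001 0.04 0.164 0 0 0 0;-0.001 0.06 0.164 0 0 0 0;-0.001 0.08 0.164 0 0 0 0;-0.001 0.09 0.164 0 0 0 0'
python3 -m jog '0 0.01 0 0 0 0 0;0 0.018 0 0 0 0 0;0 0.026 0 0 0 0 0;0 0.03 0 0 0 0 0;0 0.03 0 0 0 0 0'
python3 -m jog '0 -0.05 0 0 0 0 0;0 -0.1 0 0 0 0 0;0.05 -0.11 -0.05 0 0 0 0.5;0.1 -0.13 -0.1 0 0 0 1;0.15 -0.15 -0.13 0 0 0 1;0.2 -0.17 -0.15 0 0 0 1;0.24 -0.19 -0.15 0 0 0 1;0.25 -0.2 -0.15 0 0 0 1'
python3 - <<'E'
from h import *
im,d=save('top','t3.png');cv2.imwrite('pics/t3c.png',cv2.resize(im[130:250,170:380,::-1],None,fx=3.7,fy=3.7))
s=read_state(); print(s['position']); im,d=save('wrist','w7.png')
E
```

```text
time_s: 19.35
position: [0.591, -0.1532, 0.133]
tcp_rot: [[-0.001, 1.0, -0.01], [1.0, 0.001, -0.001], [-0.001, -0.01, -1.0]]
force: [-0.8, -0.5, 0.9]
opening: 0.006
time_s: 19.98
position: [0.6188, -0.1526, 0.1312]
tcp_rot: [[-0.0, 1.0, -0.012], [1.0, 0.0, 0.0], [0.0, -0.012, -1.0]]
force: [0.0, -0.3, -0.1]
opening: 0.009
time_s: 20.98
position: [0.4188, 0.0996, 0.2847]
tcp_rot: [[-0.004, 1.0, -0.011], [1.0, 0.004, 0.0], [0.0, -0.011, -1.0]]
force: [0.3, -0.6, 0.7]
opening: 0.602
[0.41787651 0.09936493 0.28415611]
```

View pics/t3c.png

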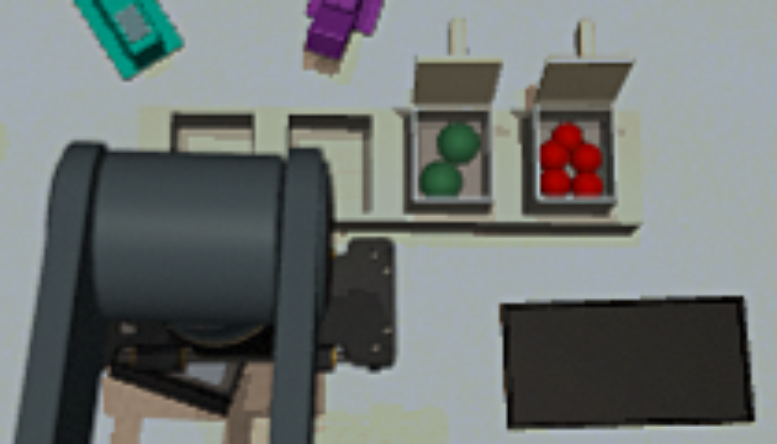

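View pics/w7.png

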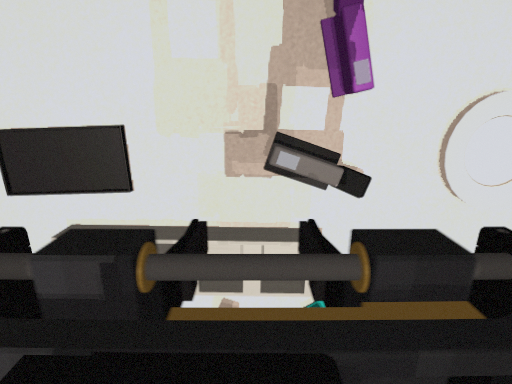

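```bash
cat >> h.py <<'E'
def thermo(W):
    b=(W[...,0]>0.3)&(W[...,0]<0.53)&(W[...,1]>0.05)&(W[...,1]<0.33)
    m=b&(W[...,2]>0.035)&(W[...,2]<0.058)
    n,lab,stt,c=cv2.connectedComponentsWithStats(m.astype(np.uint8))
    i=1+np.argmax(stt[1:,4]); P=W[lab==i]
    r=cv2.minAreaRect((P[:,:2]*1000).astype(np.float32))
    m2=b&(W[...,2]>0.02)&(W[...,2]<0.08)
    n,lab,stt,c=cv2.connectedComponentsWithStats(m2.astype(np.uint8)); i=1+np.argmax(stt[1:,4]); A=W[lab==i]
    r2=cv2.minAreaRect((A[:,:2]*1000).astype(np.float32))
    return P,r,A,r2
E
python3 - <<'E'
from h import *
np.set_printoptions(precision=4,suppress=True)
s=read_state(); im,d=capture('wrist'); W=cloud('wrist',d,s)
P,r,A,r2=thermo(W); print(r,r2,P.mean(0),np.percentile(P[:,2],[5,50,95]),len(P),np.percentile(A[:,2],[5,50,95]))
c=A[:,:2].mean(0);u,sv,vt=np.linalg.svd(A[:,:2]-c);ax=vt[0]*np.sign(vt[0][1]); print(ax,np.degrees(np.arctan2(ax[1],ax[0])))
t=(A[:,:2]-c)@ax; n=(A[:,:2]-c)@[-ax[1],ax[0]]
for a in np.arange(-.09,.1,.01):
    k=abs(t-a)<.005
    if k.sum()>3: print(a.round(3),k.sum(),'z',np.percentile(A[k,2],[10,90]),'n',np.percentile(n[k],[2,98]),'c',c+ax*a)
m=(W[...,2]<0.012)&(W[...,2]>0.003)&(abs(W[...,0]-.43)<.1)&(abs(W[...,1]-.19)<.12)
n_,lab,stt,cc=cv2.connectedComponentsWithStats(m.astype(np.uint8));i=1+np.argmax(stt[1:,4]);print('foot',cv2.minAreaRect((W[lab==i][:,:2]*1000).astype(np.float32)),stt[i])
E
```

```text
((430.9646301269531, 200.20339965820312), (154.1908721923828, 34.117919921875), 71.53939056396484) ((430.7951965332031, 200.22499084472656), (154.23159790039062, 34.16151809692383), 71.33306884765625) [0.4273 0.193  0.0488] [0.0446 0.0487 0.055 ] 2005 [0.0399 0.0489 0.0618]
[0.3199 0.9474] 71.34039112671618
-0.08 27 z [0.0229 0.0438] n [-0.0114  0.0094] c [0.4034 0.1232]
-0.07 162 z [0.0424 0.0493] n [-0.0149  0.0136] c [0.4066 0.1327]
-0.06 149 z [0.0463 0.0507] n [-0.0152  0.0137] c [0.4098 0.1421]
-0.05 152 z [0.0459 0.0506] n [-0.0155  0.0137] c [0.413  0.1516]
-0.04 146 z [0.0467 0.0507] n [-0.0154  0.0137] c [0.4162 0.1611]
-0.03 146 z [0.0461 0.0497] n [-0.0153  0.0136] c [0.4194 0.1706]
-0.02 145 z [0.0463 0.0498] n [-0.0152  0.0137] c [0.4226 0.18  ]
-0.01 144 z [0.0461 0.0497] n [-0.015   0.0136] c [0.4258 0.1895]
-0.0 147 z [0.0463 0.0495] n [-0.0156  0.0137] c [0.429 0.199]
0.01 144 z [0.0462 0.0497] n [-0.0156  0.0137] c [0.4322 0.2085]
0.02 138 z [0.0458 0.0496] n [-0.0154  0.0137] c [0.4354 0.2179]
0.03 142 z [0.0421 0.0492] n [-0.0169  0.0156] c [0.4386 0.2274]
0.04 192 z [0.0447 0.0508] n [-0.0173  0.0157] c [0.4418 0.2369]
0.05 205 z [0.0514 0.0577] n [-0.0175  0.0157] c [0.445  0.2464]
0.06 208 z [0.0581 0.0643] n [-0.0171  0.0157] c [0.4482 0.2558]
0.07 67 z [0.0519 0.064 ] n [-0.0163  0.0157] c [0.4514 0.2653]
0.08 15 z [0.0468 0.0514] n [-0.0128  0.0128] c [0.4546 0.2748]
foot ((401.6171875, 186.59829711914062), (110.5487289428711, 22.133798599243164), 74.1282730102539) [273 131  70  32 772]
```

```bash
cat >> h.py <<'E'
def hd(a): # tool down, tool y opposite to heading a (deg)
    h=np.array([np.cos(np.radians(a)),np.sin(np.radians(a)),0]); z=np.array([0,0,-1.])
    return np.column_stack([np.cross(-h,z),-h,z])
E
python3 - <<'E'
from h import *
show([0.427,0.1885,0.2],hd(71.4));print(hd(71.4),read_state()['joint_positions'])
E
```

```text
[  0.0915   0.0076   0.0837  -0.4099   0.6569 108.6662]
[[ 0.94776841 -0.31895931  0.        ]
 [-0.31895931 -0.94776841  0.        ]
 [ 0.         -0.         -1.        ]] [-1.86073389e+00  9.45117315e+00  1.01676575e+02 -6.94667449e-02
  6.95324142e+01 -9.19036950e+01]
```

```bash
python3 -m jog '0.012 0.001 0.01 0 0 10 1;0.024 0.002 0.02 0 0 20 1;0.036 0.003 0.03 0 0 30 1;0.048 0.004 0.04 0 0 40 1;0.06 0.005 0.05 0 0 50 1;0.07 0.006 0.06 0 0 60 1;0.08 0.007 0.07 0 0 70 1;0.0915 0.0076 0.08 0 0 80 1'
python3 - <<'E'
from h import *
show([0.427,0.1885,0.2],hd(71.4))
E
```

```text
time_s: 22.12
position: [0.4289, 0.1874, 0.2028]
tcp_rot: [[0.986, 0.165, -0.012], [0.165, -0.986, -0.001], [-0.012, -0.001, -1.0]]
force: [-0.3, 0.1, 0.1]
opening: 1.004
[-0.0016 -0.0013  0.0028  0.0893  0.6984 28.1189]
```

```bash
python3 -m jog '-0.001 -0.001 0.003 0 0.3 10 1;-0.0016 -0.0013 0.003 0 0.7 20 1;-0.0016 -0.0013 0.003 0 0.7 28.1 1;-0.0016 -0.0013 0.003 0 0.7 28.1 1'
python3 - <<'E'
from h import *
np.set_printoptions(precision=4,suppress=True)
s=read_state(); im,d=save('wrist','w8.png'); W=cloud('wrist',d,s)
P,r,A,r2=thermo(W); print(r,r2,P.mean(0))
show([0.427,0.1885,0.2],hd(71.4))
T=(W-np.array(s['position']))@np.array(s['tcp_rot'])*1000
m=(W[...,2]>.03)&(W[...,2]<.08)
for v in range(100,240,15):
    u=np.nonzero(m[v])[0]
    if len(u)>3: print(v,u.min(),u.max(),T[v,u.min()].round(),T[v,u.max()].round())
E
```

```text
time_s: 22.62
position: [0.4266, 0.1885, 0.2002]
tcp_rot: [[0.95, -0.311, -0.0], [-0.311, -0.95, -0.001], [0.0, 0.001, -1.0]]
force: [0.3, 0.7, -0.1]
opening: 1.0
((427.29827880859375, 190.96624755859375), (131.16526794433594, 33.99311828613281), 71.13434600830078) ((431.25634765625, 200.94818115234375), (152.3391876220703, 34.01926803588867), 71.73189544677734) [0.4286 0.1941 0.049 ]
[ 0.0006 -0.0001  0.0003  0.0747 -0.0029  0.5323]
100 239 433 [-15. -83. 144.] [194. -84. 143.]
115 238 435 [-16. -68. 144.] [199. -68. 144.]
130 239 438 [-16. -51. 153.] [206. -52. 145.]
145 130 440 [-142.  -34.  155.] [212. -35. 146.]
160 108 442 [-169.  -16.  154.] [216. -18. 145.]
175 85 444 [-200.    2.  154.] [222.  -1. 146.]
190 60 445 [-233.   20.  154.] [226.  17. 145.]
205 38 511 [-251.   33.  137.] [303.  33. 137.]
220 50 511 [-240.   52.  136.] [313.  54. 142.]
235 365 374 [146.  84. 165.] [148.  74. 144.]
```

View pics/w8.png

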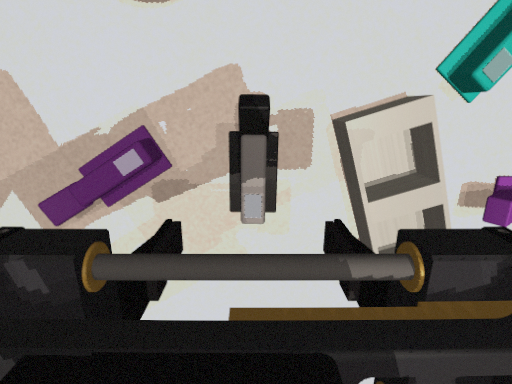

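```bash
python3 -m jog '0.001 0 0.05 0 0 0.5 1;0.001 0 0.1 0 0 0.5 1;0.001 0 0.14 0 0 0.5 1;0.001 0 0.17 0 0 0.5 1;0.001 0 0.185 0 0 0.5 1;0.001 0 0.195 0 0 0.5 1;0.001 0 0.203 0 0 0.5 1;0.001 0 0.203 0 0 0.5 1'
python3 - <<'E'
from h import *
s=read_state(); im,d=save('wrist','w9.png'); W=cloud('wrist',d,s)
T=(W-np.array(s['position']))@np.array(s['tcp_rot'])*1000
for v in range(100,240,10): print(v,T[v,254].round(),W[v,254].round(3))
print(read_state()['force'])
E
```

```text
time_s: 23.68
position: [0.4263, 0.1892, -0.0024]
tcp_rot: [[0.948, -0.319, -0.0], [-0.319, -0.948, -0.001], [-0.0, 0.001, -1.0]]
force: [0.2, 0.3, -0.5]
opening: 1.001
100 [  0. -79. -62.] [0.452 0.264 0.059]
110 [  0. -76. -66.] [0.451 0.261 0.063]
120 [  0. -72. -65.] [0.45  0.257 0.063]
130 [  0. -68. -64.] [0.448 0.254 0.061]
140 [  0. -64. -61.] [0.447 0.25  0.058]
150 [  0. -59. -57.] [0.446 0.245 0.054]
160 [  0. -54. -54.] [0.444 0.241 0.052]
170 [  0. -49. -49.] [0.442 0.235 0.046]
180 [  0. -44. -50.] [0.441 0.231 0.047]
190 [  0. -40. -52.] [0.44  0.227 0.049]
200 [  0. -35. -52.] [0.438 0.223 0.05 ]
210 [  0. -30. -52.] [0.436 0.218 0.049]
220 [  1. -25. -51.] [0.435 0.213 0.049]
230 [  1. -19. -49.] [0.433 0.207 0.047]
[ 0.70673427  0.35812859 -0.06148796]
```

View pics/w9.png

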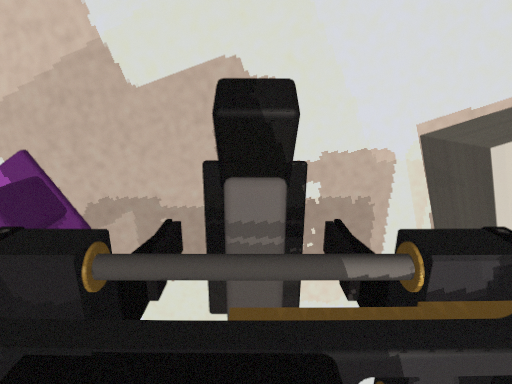

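```bash
python3 -m jog '0 0 0.003 0 0 0 1;0 0 0.003 0 0 0 0.3;0 0 0.003 0 0 0 0.2;0 0 0.003 0 0 0 0.2;0 0 0.003 0 0 0 0.2;0 0 0.003 0 0 0 0.2;0 0 0.003 0 0 0 0.2;0 0 0.003 0 0 0 0.2'; python3 -m jog '0 0 0 0 0 0 0;0 0 0 0 0 0 0;0 0 0 0 0 0 0'
```

```text
time_s: 24.72
position: [0.4264, 0.1893, -0.0052]
tcp_rot: [[0.948, -0.319, 0.0], [-0.319, -0.948, -0.001], [0.0, 0.001, -1.0]]
force: [-0.0, -0.2, 0.0]
opening: 0.346
time_s: 25.1
position: [0.4264, 0.1893, -0.0052]
tcp_rot: [[0.948, -0.319, 0.0], [-0.319, -0.948, -0.001], [0.001, 0.001, -1.0]]
force: [0.9, 0.0, -1.4]
opening: 0.343
```

```bash
python3 -m jog '0 0 -0.02 0 0 0 0;0 0 -0.05 0 0 0 0;0 0 -0.1 0 0 0 0;0 0 -0.15 0 0 0 0;0 0 -0.18 0 0 0 0;0 0 -0.18 0 0 0 0'
python3 - <<'E'
from h import *
np.set_printoptions(precision=4,suppress=True)
s=read_state(); im,d=save('wrist','w10.png'); W=cloud('wrist',d,s)
T=(W-np.array(s['position']))@np.array(s['tcp_rot'])*1000
for v in range(70,240,10): print(v,T[v,254].round(1))
show([0.452,-0.0525,0.2],hd(0))
E
```

```text
time_s: 25.85
position: [0.4272, 0.1898, 0.1765]
tcp_rot: [[0.948, -0.319, 0.005], [-0.319, -0.948, 0.0], [0.004, -0.002, -1.0]]
force: [-0.1, -0.3, -2.3]
opening: 0.343
70 [   1.3 -116.7  176.7]
80 [  0.4 -87.2 -55.2]
90 [  0.4 -83.2 -59.9]
100 [  0.3 -79.3 -64.8]
110 [  0.3 -75.7 -68.6]
120 [  0.3 -72.2 -69.5]
130 [  0.4 -68.3 -67. ]
140 [  0.4 -64.2 -63.4]
150 [  0.4 -59.7 -60.1]
160 [  0.4 -55.  -57. ]
170 [  0.5 -49.6 -52.6]
180 [  0.5 -44.5 -50.6]
190 [  0.5 -40.9 -54.5]
200 [  0.5 -35.8 -53.5]
210 [  0.5 -31.2 -54.1]
220 [  0.5 -26.2 -54.1]
230 [  0.5 -21.5 -54.6]
[ 0.1019  0.221  -0.0249 -0.0096 -0.0591 71.416 ]
```

View pics/w10.png

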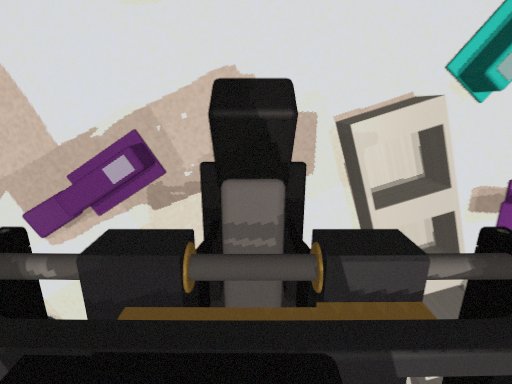

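```bash
python3 -m jog '0.01 0.02 -0.025 0 0 10 0;0.02 0.05 -0.025 0 0 20 0;0.035 0.085 -0.025 0 0 30 0;0.05 0.12 -0.025 0 0 40 0;0.07 0.155 -0.025 0 0 50 0;0.09 0.19 -0.025 0 0 60 0;0.102 0.221 -0.025 0 0 71.4 0;0.102 0.221 -0.025 0 0 71.4 0'
python3 - <<'E'
from h import *
np.set_printoptions(precision=4,suppress=True)
s=read_state(); im,d=save('wrist','w11.png'); W=cloud('wrist',d,s)
for lo,hi in((-0.1,0.0),(-0.2,-0.1)):
    q=W[(W[...,1]>lo)&(W[...,1]<hi)&(W[...,2]>0.096)&(W[...,2]<0.112)&(W[...,0]<0.635)&(W[...,0]>0.53)]
    print(len(q),np.percentile(q,[1,50,99],axis=0)) if len(q) else 0
show([0.452,-0.0525,0.139],hd(0))
im,d=save('top','t4.png');W=cloud('top',d)
for lo,hi in((-0.1,-0.01),(-0.2,-0.1)):
    q=W[(W[...,1]>lo)&(W[...,1]<hi)&(W[...,2]>0.096)&(W[...,2]<0.110)&(W[...,0]<0.61)&(W[...,0]>0.53)]
    print(len(q),np.percentile(q,[2,50,98],axis=0)) if len(q) else 0
E
```

```text
time_s: 26.9
position: [0.4515, -0.0541, 0.1978]
tcp_rot: [[-0.004, -1.0, -0.004], [-1.0, 0.004, 0.0], [-0.0, 0.004, -1.0]]
force: [-0.8, 1.3, -2.7]
opening: 0.342
686 [[ 0.5522 -0.085   0.0963]
 [ 0.5834 -0.0523  0.1034]
 [ 0.6127 -0.0189  0.1053]]
1358 [[ 0.5446 -0.1847  0.0962]
 [ 0.5728 -0.1714  0.1031]
 [ 0.6128 -0.1184  0.1053]]
[-0.0002 -0.0013  0.0589  0.2774  0.0735 -0.1114]
5 [[ 0.6007 -0.0214  0.0963]
 [ 0.6035 -0.0214  0.1033]
 [ 0.6077 -0.0187  0.104 ]]
33 [[ 0.5732 -0.1836  0.0978]
 [ 0.5963 -0.1809  0.1023]
 [ 0.608  -0.1177  0.1063]]
```

View pics/w11.png

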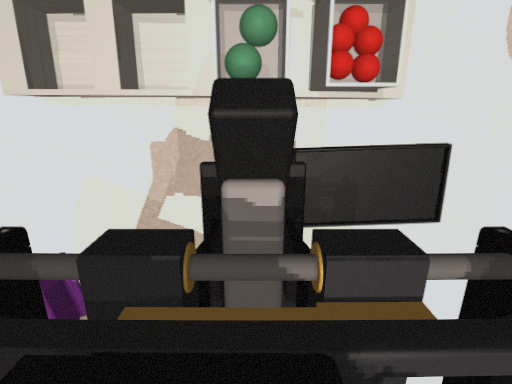

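```bash
python3 -m jog '0 -0.001 0.03 0 0 0 0;-0.0005 -0.001 0.059 0 0 0 0;-0.0005 -0.001 0.059 0 0 0 0;-0.0005 -0.001 0.059 0 0 0 0'
python3 - <<'E'
from h import *
np.set_printoptions(precision=4,suppress=True)
s=read_state(); im,d=save('wrist','w12.png'); W=cloud('wrist',d,s)
R=np.array(s['tcp_rot']);p=np.array(s['position'])
h=-R[:,1];up=-R[:,2];g=p+0.0352*up
lens=g+0.071*h-0.002*up; los=np.sin(np.radians(35))*h-np.cos(np.radians(35))*up
for t in([.585,-.052,.082],[.585,-.1515,.082]):
    v=np.array(t)-lens; z=v@los; print('z',z,'miss',v-z*los)
T=(W-p)@R*1000
print([T[v,254].round(1).tolist() for v in (90,120,200,230)])
show([0.452,-0.1515,0.139],hd(0))
E
```

```text
time_s: 27.5
position: [0.4535, -0.0514, 0.1412]
tcp_rot: [[0.002, -1.0, -0.0], [-1.0, -0.002, -0.001], [0.001, 0.0, -1.0]]
force: [1.1, -0.6, -1.2]
opening: 0.343
z 0.11038956780319827 miss [-0.0029 -0.0008 -0.002 ]
z 0.110342938105898 miss [-0.0028 -0.1003 -0.002 ]
[[-0.4, -82.5, -59.4], [-0.4, -71.4, -68.2], [-0.3, -35.2, -53.8], [-0.3, -20.3, -53.7]]
[ 0.0998  0.0022  0.0028 -0.0664 -0.0735  0.0859]
```

View pics/w12.png

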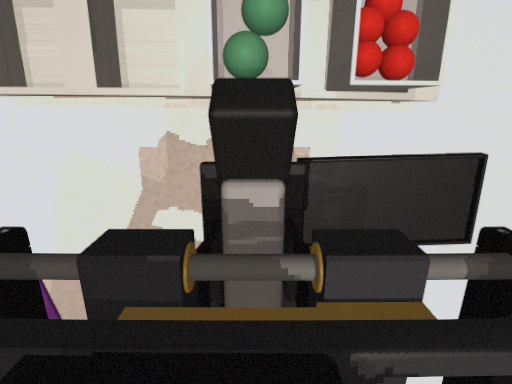

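```bash
R='0 0.002 0.001 0 0 0 0'; python3 -m jog '0 0.002 0.001 0 0 0 0;0 0.002 0.001 0 0 0 0;0 0.002 0.001 0 0 0 0;0 0.002 0.001 0 0 0 0;0 0.002 0.001 0 0 0 0;0 0.002 0.001 0 0 0 0;0 0.002 0.001 0 0 0 0;0 0.002 0.001 0 0 0 0'
python3 -m jog '0 0 0 0 0 0 0;0 0 0 0 0 0 0;0 0 0 0 0 0 0;0 0 0 0 0 0 0;0 0 0 0 0 0 0;0 0 0 0 0 0 0;0 0 0 0 0 0 0;0 0 0 0 0 0 0'
python3 -m jog '0 0 0 0 0 0 0;0 0 0 0 0 0 0;0 0 0 0 0 0 0;0 0 0 0 0 0 0;0 0 0 0 0 0 0;0 0 0 0 0 0 0;0 0 0 0 0 0 0;0 0 0 0 0 0 0'
python3 - <<'E'
from h import *
show([0.452,-0.1515,0.139],hd(0))
E
```

```text
time_s: 28.55
position: [0.4514, -0.052, 0.14]
tcp_rot: [[0.0, -1.0, -0.0], [-1.0, -0.0, -0.001], [0.001, 0.0, -1.0]]
force: [-0.8, -0.2, -0.6]
opening: 0.343
time_s: 29.55
position: [0.4514, -0.0521, 0.14]
tcp_rot: [[0.0, -1.0, -0.0], [-1.0, -0.0, -0.001], [0.001, 0.0, -1.0]]
force: [0.2, -0.1, -1.7]
opening: 0.342
time_s: 30.55
position: [0.4514, -0.0521, 0.14]
tcp_rot: [[0.0, -1.0, -0.0], [-1.0, -0.0, -0.001], [0.001, 0.0, -1.0]]
force: [-0.4, 0.1, -1.4]
opening: 0.343
[ 0.0994 -0.0006  0.0011  0.0092 -0.0501  0.0098]
```

```bash
python3 -m jog '0.025 0 0 0 0 0 0;0.055 0 0 0 0 0 0;0.08 0 0 0 0 0 0;0.0994 0 0.001 0 0 0 0;0.0994 0 0.001 0 0 0 0;0.0994 0 0.001 0 0 0 0;0.0994 0 0.001 0 0 0 0;0.0994 0 0.001 0 0 0 0'
python3 - <<'E'
from h import *
np.set_printoptions(precision=4,suppress=True)
s=read_state(); im,d=save('wrist','w13.png'); W=cloud('wrist',d,s)
R=np.array(s['tcp_rot']);p=np.array(s['position'])
h=-R[:,1];up=-R[:,2];g=p+0.0352*up
lens=g+0.071*h-0.002*up; los=np.sin(np.radians(35))*h-np.cos(np.radians(35))*up
for t in([.585,-.1515,.082],):
    v=np.array(t)-lens; z=v@los; print('z',z,'miss',v-z*los)
E
python3 -m jog '0 0 0 0 0 0 0;0 0 0 0 0 0 0;0 0 0 0 0 0 0;0 0 0 0 0 0 0;0 0 0 0 0 0 0;0 0 0 0 0 0 0;0 0 0 0 0 0 0;0 0 0 0 0 0 0'
python3 -m jog '0 0 0 0 0 0 0;0 0 0 0 0 0 0;0 0 0 0 0 0 0;0 0 0 0 0 0 0;0 0 0 0 0 0 0;0 0 0 0 0 0 0;0 0 0 0 0 0 0;0 0 0 0 0 0 0'
```

```text
time_s: 31.55
position: [0.4514, -0.1507, 0.1391]
tcp_rot: [[0.001, -1.0, -0.0], [-1.0, -0.001, -0.001], [0.001, 0.0, -1.0]]
force: [0.3, 0.3, -1.2]
opening: 0.342
z 0.10987352214119653 miss [-0.0004 -0.0009 -0.0003]
time_s: 32.6
position: [0.4514, -0.1515, 0.1391]
tcp_rot: [[0.0, -1.0, -0.0], [-1.0, -0.0, -0.001], [0.001, 0.0, -1.0]]
force: [-0.2, -0.2, -2.2]
opening: 0.341
time_s: 33.6
position: [0.4515, -0.1515, 0.1391]
tcp_rot: [[0.0, -1.0, -0.0], [-1.0, -0.0, -0.001], [0.001, 0.0, -1.0]]
force: [0.1, -0.1, -1.2]
opening: 0.343
```

View pics/w13.png

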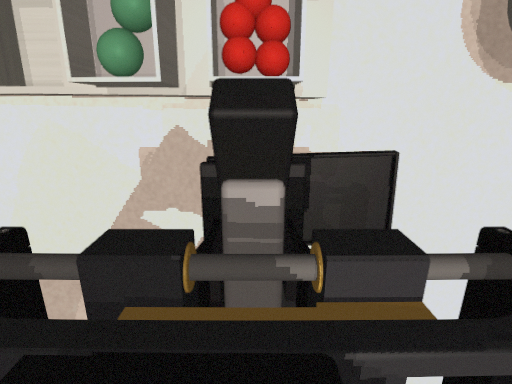

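Run:
```python
from h import *
d=np.load('/tmp/top_d.npy'); im=cv2.imread('pics/top0.png'); W=cloud('top',d)
g=im.max(2); m=(g<75); m&=(W[...,0]>.35)&(W[...,0]<.5)&(W[...,1]<-.08)&(W[...,1]>-.33)
n,lab,stt,c=cv2.connectedComponentsWithStats(m.astype(np.uint8)); i=1+np.argmax(stt[1:,4]); P=W[lab==i]; P=P[~np.isnan(P[:,0])]
print(stt[i],cv2.minAreaRect((P[:,:2]*1000).astype(np.float32)),P.mean(0))
for y in np.arange(-.3,-.1,.02):
    k=P[abs(P[:,1]-y)<.01]; print(y.round(2),k[:,0].min(),k[:,0].max())
show([0.422,-0.205,0.2],hd(88.5)); print(read_state()['joint_positions'])
```

```text
[ 305  210   69   36 2273] ((423.4873962402344, -205.14784240722656), (110.38098907470703, 210.9541473388672), 1.6157885789871216) [ 0.42252596 -0.20489222  0.00445216]
-0.3 0.3715043283432614 0.4785452293132359
-0.28 0.3709087476652716 0.4784044154843572
-0.26 0.3707376491895439 0.4799268749661717
-0.24 0.37049683606891076 0.47987615219120183
-0.22 0.37018363358332773 0.4748504865097088
-0.2 0.370344615872988 0.47504147636617244
-0.18 0.37008355917817 0.4747089153134921
-0.16 0.36709202860572343 0.47718937794605454
-0.14 0.3669507637907954 0.47666287117507355
-0.12 0.3666886611817067 0.471730594596938
[  0.0536   0.0295  -0.0609   0.045   -0.034  -88.4888]
[-3.19947518e+01  2.48254108e+01  1.06942559e+02 -6.28285749e-02
  4.82118517e+01  5.80358712e+01]
```

```bash
python3 -m jog '0 0.005 -0.03 0 0 0 0;0.01 0.01 -0.06 0 0 -10 0;0.02 0.015 -0.061 0 0 -20 0;0.03 0.02 -0.061 0 0 -30 0;0.04 0.025 -0.061 0 0 -40 0;0.05 0.029 -0.061 0 0 -50 0;0.0615 0.029 -0.061 0 0 -60 0;0.0615 0.029 -0.061 0 0 -70 0'
python3 -m jog '0 0 0 0 0 -10 0;0 0 0 0 0 -21.5 0;0 0 0 0 0 -21.5 0;0 0 0 0 0 -21.5 0'
python3 - <<'E'
from h import *
np.set_printoptions(precision=4,suppress=True)
show([0.4228,-0.213,0.01],hd(91.5))
s=read_state(); im,d=save('wrist','w14.png'); W=cloud('wrist',d,s)
T=(W-np.array(s['position']))@np.array(s['tcp_rot'])*1000
print([T[v,254].round(1).tolist() for v in (90,120,200,230)])
E
```

```text
time_s: 34.6
position: [0.4226, -0.2138, 0.2002]
tcp_rot: [[0.941, -0.337, 0.0], [-0.337, -0.941, -0.001], [0.001, 0.001, -1.0]]
force: [0.0, 0.0, -2.0]
opening: 0.344
time_s: 35.1
position: [0.4224, -0.2128, 0.2001]
tcp_rot: [[1.0, 0.024, -0.0], [0.024, -1.0, -0.001], [-0.0, 0.001, -1.0]]
force: [-0.5, 0.2, -2.1]
opening: 0.337
[ 0.0005  0.      0.1901  0.0429  0.015  -0.1343]
[[0.7, -83.2, -58.9], [0.7, -72.2, -69.1], [0.8, -36.2, -54.8], [0.8, -20.9, -53.4]]
```

View pics/w14.png

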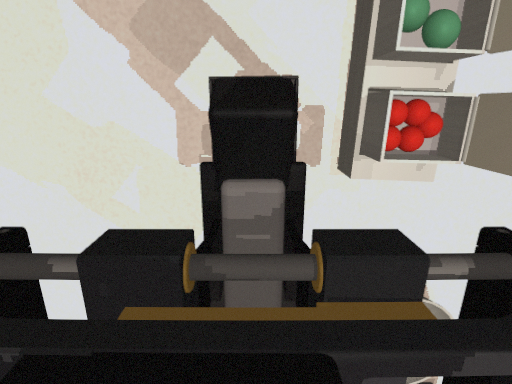

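```bash
python3 -m jog '0 0 0.05 0 0 0 0;0 0 0.1 0 0 0 0;0 0 0.14 0 0 0 0;0 0 0.17 0 0 0 0;0 0 0.185 0 0 0 0;0 0 0.195 0 0 0 0;0 0 0.2 0 0 0 0;0 0 0.2 0 0 0 0'
python3 -m jog '0 0 0.001 0 0 0 0;0 0 0.001 0 0 0 0'
```

```text
time_s: 36.15
position: [0.4228, -0.2133, 0.0005]
tcp_rot: [[1.0, 0.026, 0.001], [0.026, -1.0, -0.001], [0.001, 0.001, -1.0]]
force: [0.3, -1.1, -0.9]
opening: 0.34
time_s: 36.4
position: [0.4227, -0.2133, -0.0004]
tcp_rot: [[1.0, 0.026, 0.001], [0.026, -1.0, -0.002], [0.001, 0.002, -1.0]]
force: [0.4, -0.7, -1.9]
opening: 0.343
```

```bash
python3 -m jog '0 0 0.001 0 0 0 0;0 0 0.001 0 0 0 0;0 0 0.001 0 0 0 0.45;0 0 0.001 0 0 0 0.6;0 0 0.001 0 0 0 0.6;0 0 0.001 0 0 0 0.6'
python3 -m jog '0 0 -0.02 0 0 0 0.6;0 0 -0.05 0 0 0 0.6;0 0 -0.1 0 0 0 0.6;0 0 -0.15 0 0 0 0.6;0 0 -0.2 0 0 0 0.6;0 0 -0.25 0 0 0 0.6;0 0 -0.28 0 0 0 0.6;0 0 -0.28 0 0 0 0.6'
python3 - <<'E'
from h import *
s=read_state(); im,d=save('wrist','w15.png'); W=cloud('wrist',d,s)
m=(W[...,2]>.02)&(W[...,2]<.08)&(W[...,0]<.5)&(W[...,0]>.36)&(W[...,1]<-.1)&(W[...,1]>-.33)
P=W[m]; print(cv2.minAreaRect((P[:,:2]*1000).astype(np.float32)))
q=W[(abs(W[...,0]-.422)<.01)&(W[...,1]<-.16)&(W[...,1]>-.27)&(W[...,2]>.04)&(W[...,2]<.07)];print(np.polyfit(q[:,1],q[:,2],1),np.median(q[:,2]))
E
```

```text
time_s: 37.15
position: [0.4224, -0.213, -0.002]
tcp_rot: [[1.0, 0.026, -0.0], [0.026, -1.0, -0.001], [-0.0, 0.001, -1.0]]
force: [-0.9, 0.5, -0.2]
opening: 0.59
time_s: 38.15
position: [0.4236, -0.2137, 0.2804]
tcp_rot: [[1.0, 0.027, 0.004], [0.027, -1.0, -0.005], [0.004, 0.005, -1.0]]
force: [-1.0, -0.4, -0.8]
opening: 0.599
((422.1379089355469, -201.47605895996094), (34.040428161621094, 152.837158203125), 1.5523250102996826)
[-0.01569897  0.0494222 ] 0.05284408308713945
```

View pics/w15.png

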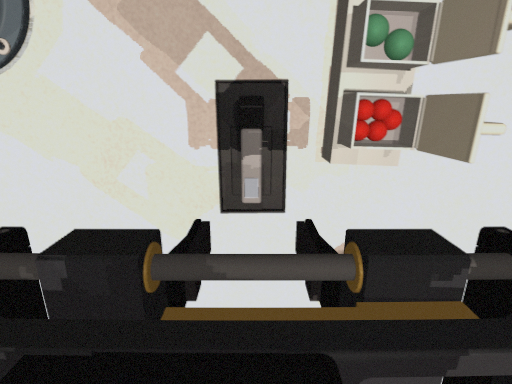

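Run:
```python
from h import *
show([0.70,-0.1515,0.28],D); print(read_state()['joint_positions'])
```

```text
[  0.279   -0.054   -0.0012   0.1396   0.0409 -88.4846]
[-4.02759177e+01  1.31141045e+01  9.76402890e+01 -4.88151046e-02
  6.91223027e+01 -4.17739201e+01]
```

```bash
python3 -m jog '0.03 0 0 0 0 -10 0.3;0.07 -0.01 0 0 0 -20 0.3;0.11 -0.02 0 0 0 -30 0.3;0.15 -0.03 0 0 0 -40 0.3;0.19 -0.04 0 0 0 -50 0.3;0.23 -0.045 0 0 0 -60 0.3;0.26 -0.05 0 0 0 -70 0.3;0.279 -0.054 0 0 0 -80 0.3'
python3 - <<'E'
from h import *
show([0.70,-0.1515,0.151],D)
E
```

```text
time_s: 39.2
position: [0.7001, -0.1506, 0.2741]
tcp_rot: [[0.141, 0.99, -0.005], [0.99, -0.141, 0.001], [0.0, -0.005, -1.0]]
force: [-0.0, 0.3, -0.6]
opening: 0.299
[-0.0009  0.0007  0.1231 -0.3008 -0.0442 -8.1258]
```

```bash
python3 -m jog '-0.001 0 0 0 0 -8.1 0.3;-0.001 0 0.03 0 0 -8.1 0.3;-0.001 0 0.07 0 0 -8.1 0.3;-0.001 0 0.1 0 0 -8.1 0.3;-0.001 0 0.12 0 0 -8.1 0.3;-0.001 0 0.123 0 0 -8.1 0.3;-0.001 0 0.123 0 0 -8.1 0.3'
python3 - <<'E'
from h import *
np.set_printoptions(precision=4,suppress=True)
save('wrist','w16.png')
for x,z in((.6415,.151),(.6082,.145),(.5937,.136),(.5822,.124),(.5743,.109),(.5705,.092)): show([x,-.1515,z],D)
E
```

```text
time_s: 40.08
position: [0.6994, -0.1525, 0.154]
tcp_rot: [[0.007, 1.0, -0.002], [1.0, -0.007, -0.0], [-0.0, -0.002, -1.0]]
force: [0.3, -0.4, 0.2]
opening: 0.3
[ 0.0008 -0.0585  0.0041  0.0012  0.0531 -0.3911]
[ 0.0006 -0.0918  0.0101  0.0012  0.0531 -0.3911]
[ 0.0005 -0.1063  0.0191  0.0012  0.0531 -0.3911]
[ 0.0004 -0.1178  0.0311  0.0012  0.0531 -0.3911]
[ 0.0004 -0.1257  0.0461  0.0012  0.0531 -0.3911]
[ 0.0004 -0.1295  0.0631  0.0012  0.0531 -0.3911]
```

View pics/w16.png

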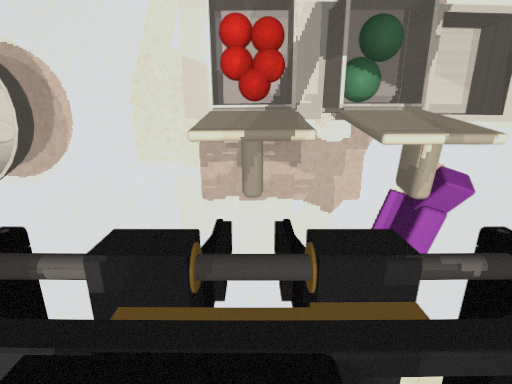

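The fingers straddle the tab of lid 4 (tab at u 242–262, fingers at u 230 and 275). Sweeping the lid shut.

```bash
python3 -m jog '0.0005 -0.03 0.004 0 0 -0.4 0.3;0.0005 -0.0585 0.004 0 0 -0.4 0.3;0.0005 -0.075 0.007 0 0 -0.4 0.3;0.0005 -0.092 0.01 0 0 -0.4 0.3;0.0005 -0.1063 0.019 0 0 -0.4 0.3;0.0005 -0.118 0.031 0 0 -0.4 0.3;0.0005 -0.126 0.046 0 0 -0.4 0.3;0.0005 -0.1295 0.06 0 0 -0.4 0.3'
python3 -m jog '0 0 0.002 0 0 0 0.3;0 0 0.003 0 0 0 0.3;0 0 0.003 0 0 0 0.3'
python3 - <<'E'
from h import *
im,d=save('wrist','w17.png')
E
```

```text
time_s: 41.12
position: [0.5709, -0.1518, 0.0959]
tcp_rot: [[-0.0, 1.0, 0.002], [1.0, 0.0, -0.002], [-0.002, 0.002, -1.0]]
force: [-0.6, 0.1, 0.6]
opening: 0.3
time_s: 41.5
position: [0.5701, -0.1516, 0.0939]
tcp_rot: [[-0.001, 1.0, -0.001], [1.0, 0.001, -0.002], [-0.002, -0.001, -1.0]]
force: [-4.1, -0.2, 10.0]
opening: 0.306
```

View pics/w17.png

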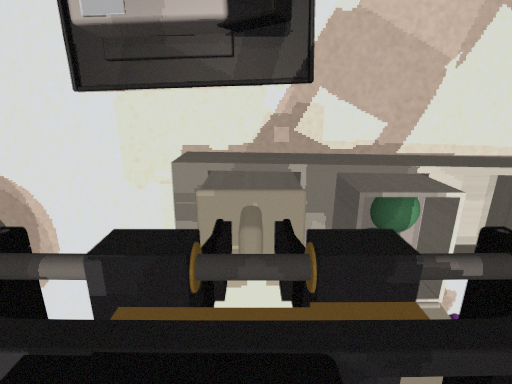

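```bash
python3 -m jog '0 0 -0.03 0 0 0 0.3;0 0 -0.08 0 0 0 0.3;0 0 -0.13 0 0 0 0.3;0.02 0.03 -0.18 0 0 0 0.3;0.06 0.07 -0.18 0 0 0 0.3;0.1 0.11 -0.18 0 0 0 0.3;0.1 0.13 -0.18 0 0 0 0.3;0.1 0.13 -0.18 0 0 0 0.3'
python3 - <<'E'
from h import *
show([0.70,-0.0525,0.152],D)
E
```

```text
time_s: 42.55
position: [0.7015, -0.0504, 0.2717]
tcp_rot: [[-0.002, 1.0, 0.001], [1.0, 0.002, -0.001], [-0.001, 0.001, -1.0]]
force: [-0.3, 0.5, -0.6]
opening: 0.304
[-0.0019 -0.0015  0.1197  0.0307  0.0677  0.0958]
```

```bash
python3 -m jog '-0.002 -0.001 0.04 0 0 0 0.3;-0.002 -0.001 0.08 0 0 0 0.3;-0.002 -0.001 0.11 0 0 0 0.3;-0.002 -0.001 0.12 0 0 0 0.3;-0.002 -0.001 0.12 0 0 0 0.3'
python3 - <<'E'
from h import *
save('wrist','w18.png')
for x,z in((.6415,.151),(.6082,.145),(.5937,.136),(.5822,.124),(.5743,.109),(.5705,.095)): show([x,-.0525,z],D)
E
```

```text
time_s: 43.18
position: [0.6988, -0.0537, 0.152]
tcp_rot: [[0.001, 1.0, -0.001], [1.0, -0.001, -0.001], [-0.001, -0.001, -1.0]]
force: [-0.5, 0.5, -0.0]
opening: 0.3
[ 0.0013 -0.0582  0.0021  0.0824  0.077  -0.0212]
[ 0.0013 -0.0915  0.008   0.0824  0.077  -0.0212]
[ 0.0013 -0.106   0.017   0.0824  0.077  -0.0212]
[ 0.0013 -0.1176  0.029   0.0824  0.077  -0.0212]
[ 0.0013 -0.1255  0.044   0.0824  0.077  -0.0212]
[ 0.0013 -0.1293  0.058   0.0824  0.077  -0.0212]
```

View pics/w18.png

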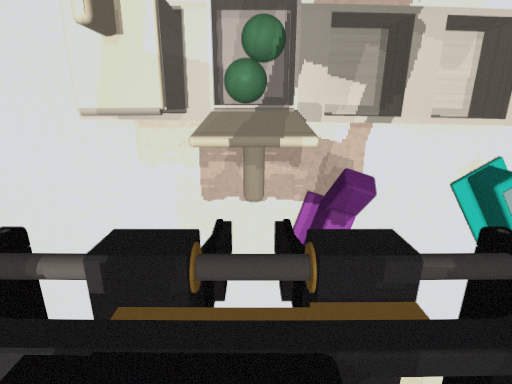

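```bash
python3 -m jog '0.0005 -0.03 0.002 0 0 0 0.3;0.0005 -0.0585 0.002 0 0 0 0.3;0.0005 -0.075 0.005 0 0 0 0.3;0.0005 -0.0915 0.008 0 0 0 0.3;0.0005 -0.106 0.017 0 0 0 0.3;0.0005 -0.1175 0.029 0 0 0 0.3;0.0005 -0.1255 0.044 0 0 0 0.3;0.0005 -0.129 0.057 0 0 0 0.3'
python3 -m jog '0 0 0.001 0 0 0 0.3;0 0 0.002 0 0 0 0.3;0 0 0.002 0 0 0 0.3'
```

```text
time_s: 44.22
position: [0.5714, -0.0533, 0.0964]
tcp_rot: [[-0.0, 1.0, 0.003], [1.0, 0.0, -0.002], [-0.002, 0.003, -1.0]]
force: [0.8, 0.5, 0.1]
opening: 0.299
time_s: 44.6
position: [0.5706, -0.0529, 0.094]
tcp_rot: [[-0.001, 1.0, 0.0], [1.0, 0.001, -0.001], [-0.001, 0.0, -1.0]]
force: [-2.4, -0.8, 4.5]
opening: 0.301
```

```bash
python3 -m jog '0 0 0.002 0 0 0 0.3;0 0 0.002 0 0 0 0.3;0 0 -0.03 0 0 0 0.3;0 0 -0.08 0 0 0 0.3;0 0 -0.13 0 0 0 0.3;0 -0.02 -0.18 0 0 0 0.3;0 -0.06 -0.22 0 0 0 0.3;0 -0.1 -0.24 0 0 0 0.3'
python3 -m jog '0.05 0 0 0 0 0 0.3;0.1 0 0 0 0 0 0.3;0.15 0 0 0 0 0 0.3;0.2 0 0 0 0 0 0.3;0.23 0 0 0 0 0 0.3;0.23 0 0 0 0 0 0.3'
python3 - <<'E'
from h import *
np.set_printoptions(precision=4,suppress=True)
im,d=save('top','t5.png'); W=cloud('top',d);save('scene','s5.png')
for y in(-.0525,-.1515):
  for dy in(-.02,.02):
    q=W[(abs(W[...,1]-y-dy)<.01)&(W[...,2]>.095)&(W[...,2]<.13)&(W[...,0]>.548)&(W[...,0]<.622)]
    print(y,dy,len(q),np.polyfit(q[:,0],q[:,2],1),np.median(q[:,2]))
m=(W[...,2]>0.125)&(W[...,0]>0.5)&(W[...,0]<0.65)&(W[...,1]<0)&(W[...,1]>-0.25)&(W[...,2]<.2)
n,lab,stt,c=cv2.connectedComponentsWithStats(m.astype(np.uint8))
for i in range(1,n):
    if stt[i,4]>15: P=W[lab==i]; print('tab',P.mean(0),P.min(0),P.max(0))
m=(W[...,2]>.02)&(W[...,2]<.08)&(W[...,0]<.48)&(W[...,0]>.36)&(W[...,1]<-.1)&(W[...,1]>-.31)
print(cv2.minAreaRect((W[m][:,:2]*1000).astype(np.float32)))
for l in('oil_bottle','mixing_bowl','serving_plate'): print(l,[(np.round(r['centre'],3).tolist(),round(r['score'],2)) for r in spot_in(l,'top')])
E
```

```text
time_s: 45.6
position: [0.471, -0.053, 0.336]
tcp_rot: [[-0.001, 1.0, 0.006], [1.0, 0.001, -0.003], [-0.003, 0.006, -1.0]]
force: [0.2, -0.6, 0.4]
opening: 0.299
time_s: 46.35
position: [0.4704, 0.1793, 0.3332]
tcp_rot: [[-0.004, 1.0, 0.001], [1.0, 0.004, -0.0], [-0.0, 0.001, -1.0]]
force: [-0.1, -0.0, 0.2]
opening: 0.299
-0.0525 -0.02 163 [0.0056 0.1072] 0.1105325909123187
-0.0525 0.02 169 [0.0033 0.1085] 0.11074573502475182
-0.1515 -0.02 161 [-0.0039  0.1128] 0.11030227781378543
-0.1515 0.02 169 [0.0179 0.0999] 0.1103797044861976
tab [ 0.559  -0.0512  0.1431] [ 0.5472 -0.0571  0.1267] [ 0.5741 -0.0456  0.1502]
tab [ 0.5596 -0.1492  0.1424] [ 0.5479 -0.1549  0.1276] [ 0.5735 -0.1446  0.1494]
((420.1488037109375, -199.53414916992188), (32.904869079589844, 152.207275390625), 1.2130628824234009)
oil_bottle []
mixing_bowl [([0.641, -0.454, 0.03], 0.96), ([0.581, -0.15, 0.111], 0.32)]
serving_plate [([0.399, 0.528, 0.006], 0.84)]
```

View pics/t5.png

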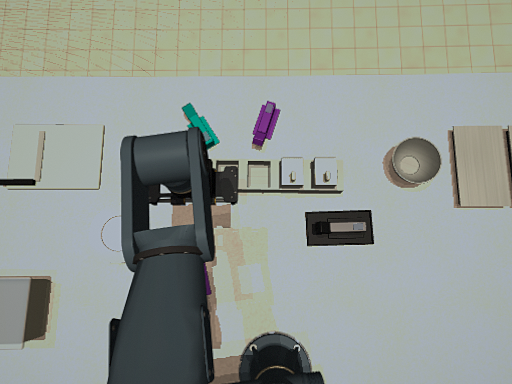

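View pics/s5.png

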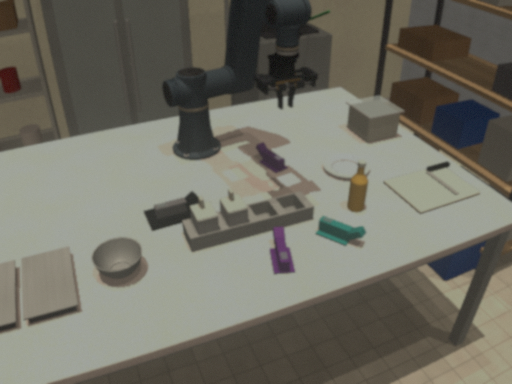

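```bash
python3 -c "
from rig import *
print(hand_in())"
```

```text
the job is handed in; nothing more can be done
None
```

The temperature check is done and handed in. Only tubs 3 and 4 were on the rail. I opened both lids, read tub 3 and then tub 4, put the thermometer in its black tray and pressed both lids shut.

**Readings:** by my calculation the line of sight passed within about 4 mm of the food middle at about 11 cm. I held each reading for over 2 s. This comes from the arm's pose and the measured tub positions, as the lens itself could not be seen.

**Last checks:**
- **Lids:** both lie level at 0.110–0.111 m, the shut height. Closing forces at the last readings were about 4–10 N.
- **Tubs:** both sit in their bays, with the tabs within a few millimetres of where they started.
- **Thermometer:** it lies flat in the tray, released, with its grip point about 1 cm from the tray's centre.
- **Bowl:** its position matches the start.
- **Bottle and plate:** both stand in the same place in the scene picture as before. At the end the arm hid the bottle and part of the plate from the top camera. There, the bottle was not found and the plate's position came out 3 cm off, which I put down to the arm covering part of it.
- **Arm:** it is clear of everything.

**Disagreement with the description:** the fingertips sit about 37 mm further back than stated, so my first pinch closed above the tab of lid 3. I measured the offset with the wrist camera and used it for every later grasp. I saw no knock to the thermometer.

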